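# Load a specimen into the hardness tester and throw its locked load lever

### The job

Lift the specimen carrier with the red tab straight up out of its pocket in the tray and set it down gently, level and centred, on the tester's round anvil under the indenter, then let go of it. Then lift the red lockout collar on the load lever, push the lever away past the yellow gate as far as it goes, and let the collar drop back down. Do not touch the indenter, and leave the other carriers and the things on the bench as they are.

Things in the scene. Friction and masses are not known exactly. Their poses are not given: they have to be found in the camera images.
- carrier_red: steel disc 50 mm across, 14 mm thick, about 130 g, a red specimen (25 mm) in its top; one red upright tab, its only handle: 8 mm thick, 22 mm long, up to 48 mm above the underside. Origin: centre of the underside, z up; the tab runs along the carrier's x axis, its mid-plane 18 mm to +y. The one to load; it lies in any of the three pockets, turned at random.
- red_tab (a point): point inside the red carrier's tab to pinch: on its centre line, 25 mm above the disc's top (9 mm below the tab's top)
- carrier_blue: steel disc 50 mm across, 14 mm thick, about 130 g, a blue specimen (25 mm) in its top; one blue upright tab, its only handle: 8 mm thick, 22 mm long, up to 48 mm above the underside. Origin: centre of the underside, z up; the tab runs along the carrier's x axis, its mid-plane 18 mm to +y. Stays in the tray.
- carrier_green: steel disc 50 mm across, 14 mm thick, about 130 g, a green specimen (25 mm) in its top; one green upright tab, its only handle: 8 mm thick, 22 mm long, up to 48 mm above the underside. Origin: centre of the underside, z up; the tab runs along the carrier's x axis, its mid-plane 18 mm to +y. Stays in the tray.
- tray: fixed grey tray, 90 mm (x) by 260 mm (y), 20 mm high, with three round pockets 52 mm across and 14 mm deep, 80 mm apart along its y axis, the middle one at its centre; a carrier's disc lies flush with the tray's top. Origin at the centre of the underside
- tester: fixed white tester. Origin on the table below the anvil's centre; x points from the open mouth in to the column (x = 150 mm on), y to the load lever's side. Base 60 mm high, x from -160 mm, 220 mm wide. The head overhangs the anvil: underside 325 mm up, 150 mm wide, x from -40 mm: no room for a vertical tool, so come in from the mouth, tool leaned about 40 degrees to -x, tab along x
- anvil_top (a point): centre of the top face of the steel anvil, a disc 50 mm across whose top is 90 mm above the table; axes as the tester's
- indenter: steel indenter hanging from the head over the anvil's centre; origin at its tip, 265 mm above the table; 24 mm thick above the tip, and a 60 mm wide flange from 306 mm above the table up. Must not be touched
- lever (a joint): load lever angle (rad) about the tester's y axis: 0 upright, negative leaning to the operator (tester -x), positive to the column. Starts negative, runs from -0.42 to 0.55, stays where left (about 2 N at the collar to move it). With the collar down the gate stops it just past upright (0.03 to 0.08)
- lever_hinge (a point): the lever's hinge point, 25 mm under the top of the grey console (50 mm high, 110 by 85 mm). The lever is an 8 mm rod reaching 145 mm from here, with a black cap (22 mm across, from 133 to 145 mm) at its end
- collar (a joint): lift of the red collar along the lever (m): 0 down, 0.016 fully up. A spring presses it down with 3 N at 0 and 5.4 N at the top. It must be up at least 0.011 to pass over the gate; beyond about 0.44 rad of lever angle it can drop behind the gate
- collar_grip (a point): point on the lever's axis at which to pinch the collar, a red cylinder 24 mm across, 40 mm long; 30 mm above its lower end (105 mm from the hinge when down), moving with it. Axes are the lever's: y along the hinge, z along the rod. Pinch it along y: the collar can then turn between the fingers as the lever swings
- gate: two yellow upright cheeks, fixed, 5 mm thick (x) and 7 mm wide, either side of the rod with a 12 mm gap (26 mm over both), tops 106 mm above the table. Origin on the table below the lever's hinge; cheeks at x = 14 to 19 mm towards the column; axes as the tester's
- etch_bottle: white bottle, 60 mm across, 150 mm tall, stays put
- paste_jar: amber jar, 56 mm across, 50 mm tall, stays put
- ref_block: plain steel reference disc, 64 mm across, 15 mm thick, stays put
- mouse: grey computer mouse, 64 mm across, 32 mm tall, stays put
- sample_dish: white dish, 80 mm across, 25 mm tall, stays put
- hex_driver: red-handled screwdriver, 160 mm long, lying flat, stays put
There are look-alikes about, which are no part of the job. Leave any black look-alike of the carrier_red alone.

How it is judged:
On the way, in this order (a step that is already met when the one before it is completed fails the run):
1. the red carrier is lifted clear of its pocket, level (height (world z) of carrier_red above 0.035 m and angle between carrier_red's own z axis and vertical below 0.25 rad), for 0.1 s.
2. the red carrier stands on the anvil, let go, the lever not yet past the gate (horizontal distance between carrier_red and anvil_top below 0.007 m and z of carrier_red in the frame of anvil_top between -0.003 and 0.004 m and angle between carrier_red's own z axis and vertical below 0.07 rad and contact force between carrier_red and the fingers below 0.05 N and value of joint lever below 0.1 rad), for 0.3 s.
3. the lever is past the gate with the collar lifted (value of joint lever above 0.15 rad and value of joint collar above 0.006 m), for 0.05 s.
At the end, for the whole second after the job is handed in: the red carrier stands level (within 4 degrees) on the anvil, its centre within 7 mm of the anvil's, at rest and not held; the load lever is beyond 0.46 rad with its collar back down (under 3 mm); the other carriers and the bench things are within 12 mm of where they were (horizontal distance between carrier_red and anvil_top below 0.007 m and z of carrier_red in the frame of anvil_top between -0.003 and 0.004 m and angle between carrier_red's own z axis and vertical below 0.07 rad and contact force between carrier_red and the fingers below 0.05 N and value of joint lever above 0.46 rad and value of joint collar below 0.003 m and linear speed of carrier_red below 0.02 m/s and distance of each of etch_bottle, paste_jar, ref_block, mouse, sample_dish, hex_driver, carrier_blue, carrier_green from where it was at the start of the episode below 0.012 m); the robot touches nothing.
It fails at once if the indenter is touched (contact force between indenter and anything else above 2 N).
It fails at once if the red carrier is tipped by more than about 25 degrees (angle between carrier_red's own z axis and vertical above 0.45 rad).
It fails at once if the red carrier is dropped or slammed on the anvil: faster than 0.4 m/s within 40 mm of it (distance between carrier_red and anvil_top below 0.04 m and linear speed of carrier_red above 0.4 m/s).
It fails at once if the carriers or things that stay are disturbed by more than 15 mm (distance of any of etch_bottle, paste_jar, ref_block, mouse, sample_dish, hex_driver, carrier_blue, carrier_green from where it was at the start of the episode above 0.015 m).
It fails at once if the lever is past the gate before the red carrier is on the anvil (value of joint lever above 0.15 rad and distance between carrier_red and anvil_top above 0.03 m).
It also fails if it takes over 58 s, if anything falls off the work surface, if the arm or the gripper's body presses on something with over 40 N, if the wrist force passes 120 N, or if a joint passes its speed limit or range.

### The arm

A 6-joint arm with a two-finger parallel gripper is mounted at the origin on the work surface. World frame = base frame: x ahead of the robot, y to its left, z up, the work surface at z = 0. Lengths are in m, angles in rad, forces in N, time in s.
With the tool pointing down it reaches from about 0.325 to 0.9 m from the base axis. Payload 6.1 kg.
Tool frame: the origin (TCP) lies between the finger pads; the fingertips stand 8 mm ahead of it and the grasp point (between the pads) lies 11 mm behind it; z points along the fingers, y is the line along which they close (so a half turn about z gives the same grasp; the last joint's range is limited). The gripper opens to 85 mm and grips with 20 to 120 N. Pads are 22 mm wide; open, the fingers measure 114 mm over their backs; the gripper's body (76 mm by 85 mm) begins 54 mm behind the grasp point. The pads swing forward as they close: fully open they stand 13 mm farther back than shut.
Start: joints at [-1.326, 0.22, 1.526, -0, 1.395, -0.126], TCP at [0.226, -0.583, 0.239] pointing down, gripper open.
Joint ranges: [-2.98, 2.98], [-0.91, 2.08], [0.09, 2.57], [-1.24, 4.39], [0.2, 2.65], [-2.68, 2.68]. Speed limits (rad/s): [2.57, 2.57, 3.01, 3.14, 3.14, 3.14].

### API

Orientations are given as a unit quaternion [w, x, y, z].
In Python, from cell import state, viewer, ticket gives the robot as it stands. The module is installed in compiled form; this text tells all that it offers.
- The arm moves only by the tool apply_moves, never from a script. Its arguments are lists of equal length, an entry for each row: "slide": the shift along the world's x, y, z in mm, a list of three; "rot": the turn, a rotation vector about the world's x, y, z in rad, a list of three. A call has 1 to 10 rows; each row is the pose to reach, as a shift and turn from the pose commanded when the call began; what a row does not reach only later rows make up. A row lasts 1/12 s, in which the tool goes at most 41.7 mm and 7.16 degrees, less where a joint would pass 70% of its speed; a pose out of reach is approached as far as the arm can. A call with a gripper value outside its range is refused whole. "hand" is the finger opening in mm, from 0 to 85.4, set as the call begins (left out, the last holds). The fingers move at their own pace and stop on an object; "grip_force" is the grip in N (left out, the last holds). Time passes only in rows, so rows that repeat a pose let the fingers close. It gives the time, the measured TCP pose, the force, the opening and the grip force at its end, in the units of the state.
- state(): the state, without advancing time (a new reading comes with each control period).
- viewer.grab_frame(name): name is "side" or "top"; returns the picture (420x560x3 uint8, red, green, blue); there is no depth.
- viewer.calibration(name): a dict with "fovy" (degrees; the focal length in pixels is half the picture's height over the tangent of half this angle, whatever the lens; pixels are square), "cx", "cy" (the principal point, pixels), "distortion" ([k1, k2, p1, p2, k3] as OpenCV has them; the pictures are not rectified), "R" (3x3) and "t" (3): a world point X has camera coordinates R X + t. Camera axes: x right, y down, z forward; pixel columns grow to the right and rows downward; lengths in m; the calibration is good to about 2 mm. A picture is of the moment at which its call begins. calibration takes no time and is no camera call.
- ticket.finish_job(): hands the job in; it is judged then, once.
The state is a dict: "clock": time; "q": joint angles; "qd": joint speeds; "joint_efforts": joint torques, N m; "tool_pos": TCP position; "orientation": TCP orientation; "ft_force": force on the tool from outside, world axes, zero at the start; "ft_torque": the same for the moment, N m; "gripper_width": opening from 0.0 (shut) to 1.0 (fully open); "gripper_force": force on a finger pad.
Only numpy, scipy, OpenCV 4.12 (cv2) and the standard library are available. Lean on these libraries where they do the work, as an engineer would, in place of code of your own. Each camera call takes 0.05 s, during which the arm holds its last target. There are 200 camera calls.

## Working session

There is one attempt and no reset: what is moved stays moved. The work goes in short steps, Python scripts to look and compute and a tool call to move; the robot and the scene stay as the last step left them, time stands still between calls to the robot, and variables do not carry over. Pictures are saved under pics/ and viewed, at most 10 in all, crops included, and the job is handed in when it is done.

Besides the shell and the picture viewer there is one more tool, called after "Request:" by a JSON object that holds its "op" and its "data". apply_moves: Moves the arm, as the interface text tells. Its arguments: {"type":"object","properties":{"slide":{"type":"array"},"rot":{"type":"array"},"hand":{"type":"number"},"grip_force":{"type":"number"}},"required":["slide","rot"]}

```bash
mkdir -p pics
cat > h.py <<'E'
import numpy as np, cv2
from cell import state, viewer, ticket
def cam(n):
    c=viewer.calibration(n); f=210/np.tan(np.radians(c['fovy'])/2)
    K=np.array([[f,0,c['cx']],[0,f,c['cy']],[0,0,1.]])
    return K,np.array(c['distortion'],float),np.array(c['R']),np.array(c['t'])
def proj(n,X):
    K,d,R,t=cam(n); return cv2.projectPoints(np.atleast_2d(np.array(X,float)),cv2.Rodrigues(R)[0],t,K,d)[0][:,0]
def ray(n,p):
    K,d,R,t=cam(n); u=cv2.undistortPoints(np.array([[p]],float),K,d)[0,0]
    v=R.T@np.array([u[0],u[1],1]); return -R.T@t, v/np.linalg.norm(v)
def onz(n,p,z):
    o,v=ray(n,p); return o+v*(z-o[2])/v[2]
def tri(ps):
    A=0;b=0
    rs=[ray(n,p) for n,p in ps]
    for o,v in rs:
        M=np.eye(3)-np.outer(v,v); A=A+M; b=b+M@o
    X=np.linalg.solve(A,b); return X,[np.linalg.norm(np.cross(X-o,v)) for o,v in rs]
def save(n,f,box=None,s=1):
    im=viewer.grab_frame(n)
    np.save(f'pics/{f}.npy',im)
    if box: im=im[box[1]:box[3],box[0]:box[2]]
    cv2.imwrite(f'pics/{f}.png',cv2.resize(im,None,fx=s,fy=s,interpolation=cv2.INTER_CUBIC)[:,:,::-1])
    return im
E
python3 - <<'E'
from h import *
for n in('side','top'):
    save(n,n+'0',s=1.4); K,d,R,t=cam(n); print(n,K[0,0],K[:2,2],d,-R.T@t,R[2])
print(state())
E
```

```text
side 437.82049339955614 [270.7928897  207.18839266] [-0.0484318  0.         0.         0.         0.       ] [-0.20746965  0.00405669  0.94284973] [ 0.679821    0.07518491 -0.72951398]
top 522.9364777878413 [280.45300935 212.65855888] [-0.05303112  0.          0.          0.          0.        ] [0.41911245 0.10397747 1.33969506] [ 9.51832162e-02 -2.91703736e-04 -9.95459728e-01]
{'clock': 0.1, 'q': array([-1.32609304e+00,  2.21170646e-01,  1.52750622e+00, -3.99385106e-06,
        1.39470978e+00, -1.26105432e-01]), 'qd': array([-0.00065971, -0.00210844, -0.00186945, -0.00080345, -0.00156924,
       -0.00081421]), 'joint_efforts': array([ 3.10574785e-05, -4.98244786e+01, -3.90546691e+01, -2.72514226e-04,
        5.69607029e-03, -4.77099789e-06]), 'tool_pos': array([ 0.22634124, -0.58199755,  0.23828911]), 'orientation': array([-8.95300570e-04,  9.82861330e-01,  1.84344249e-01, -5.51218721e-05]), 'ft_force': array([ 0.38584194, -0.21800691, -0.63802176]), 'ft_torque': array([-0.00282596, -0.01584005,  0.03442663]), 'gripper_force': 0.0, 'gripper_width': 1.0002756341388641}
```

View pics/side0.png

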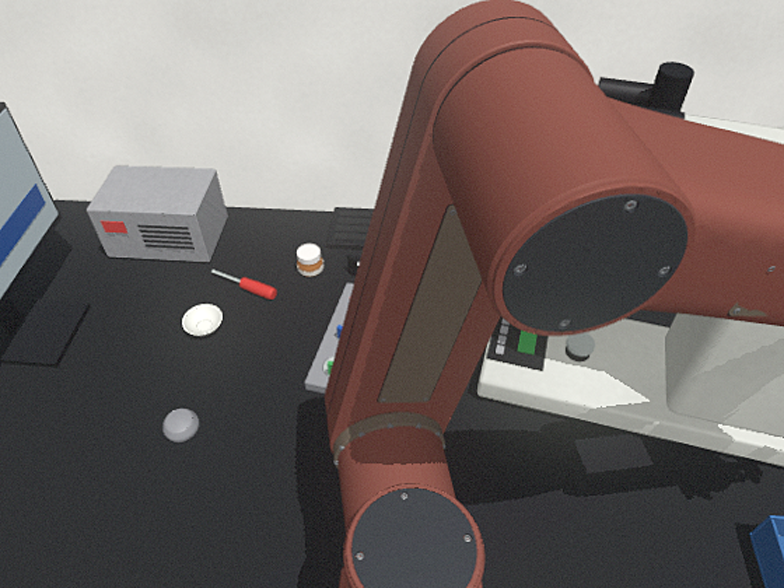

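View pics/top0.png

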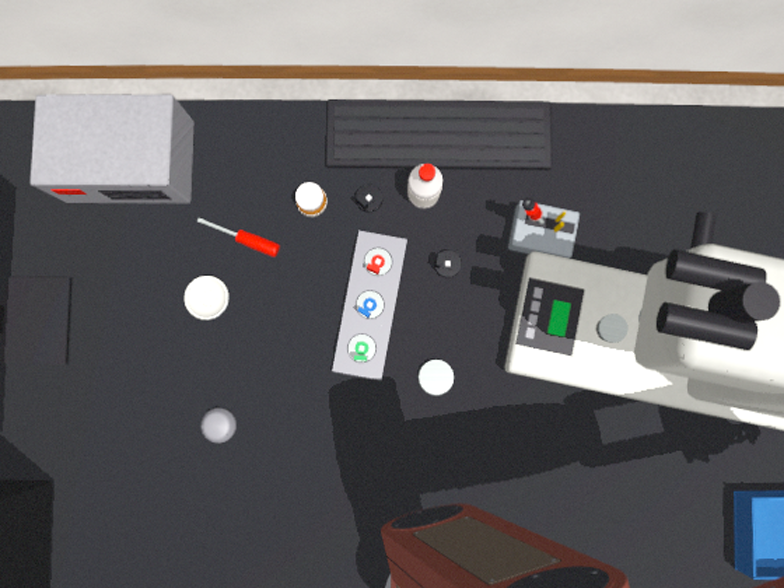

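The top view (px in the 784-wide picture) shows the tray at (370,305). Its red carrier is at (377,262), blue at (369,304) and green at (361,348). Black look-alikes sit at (368,198) and (447,263). The anvil is at (612,327), and the lever with its red collar is at (534,212). In the side view the arm hides the tray and the lever; the anvil shows at (580,345).

Run:
```python
from h import *
def T(x,y):return (x/1.4,y/1.4)
print('anvil',tri([('side',T(580,341)),('top',T(612,326))]))
for n,p,z in [('red spec',(375,264),.02),('tray tl',(359,231),.02),('tr',(407,239),.02),('br',(382,378),.02),('bl',(332,371),.02),('collar',(534,212),.13),('cap',(529,206),.16),('bottle',(427,171),.15),('gate',(560,222),.1),('tester corner',(524,254),.06),('corner2',(506,372),.06)]: print(n,onz('top',T(*p),z).round(4))
im=np.load('pics/top0.npy')
a=im[135:285,225:315]; b=im[130:195,345:425]
a=cv2.resize(a,None,fx=4,fy=4,interpolation=cv2.INTER_CUBIC); b=cv2.resize(b,None,fx=5,fy=5,interpolation=cv2.INTER_CUBIC)
o=np.zeros((600,770,3),np.uint8); o[:600,:360]=a; o[:325,370:770]=b
cv2.imwrite('pics/crop1.png',o[:,:,::-1])
```

```text
anvil (array([ 0.49346843, -0.27408005,  0.08802518]), [np.float64(8.057354297026585e-05), np.float64(8.057354297032235e-05)])
red spec [0.6066 0.1362 0.02  ]
tray tl [0.6672 0.1662 0.02  ]
tr [0.6532 0.0784 0.02  ]
br [0.4005 0.1213 0.02  ]
bl [0.4121 0.2112 0.02  ]
collar [ 0.682 -0.133  0.13 ]
cap [ 0.6854 -0.119   0.16  ]
bottle [0.7451 0.0484 0.15  ]
gate [ 0.6715 -0.1838  0.1   ]
tester corner [ 0.6214 -0.1282  0.06  ]
corner2 [ 0.4133 -0.0951  0.06  ]
```

View pics/crop1.png

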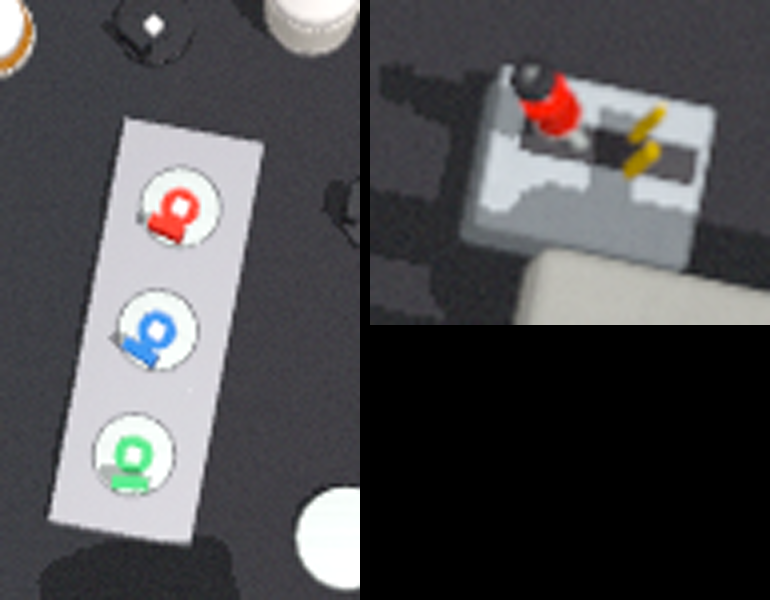

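The red one of the three tray carriers is the disc at (377,262), full picture. It has a red ring specimen and a red tab on its near-left side, so it fits the description. The black ones on the bench and the blue and green carriers do not. I'll swing the arm to the left so the side camera can see the tray and lever.

Request:
{"op": "apply_moves", "data": {"slide": [[7,38,10],[15,77,20],[22,115,30],[30,153,40],[37,192,50],[44,230,60],[52,268,70],[59,306,80],[67,345,90],[74,383,100]], "rot": [[0,0,0.089],[0,0,0.178],[0,0,0.267],[0,0,0.356],[0,0,0.445],[0,0,0.534],[0,0,0.623],[0,0,0.712],[0,0,0.801],[0,0,0.89]]}}

```text
clock: 0.93
tool_pos: [0.3002, -0.1976, 0.3394]
orientation: [-0.0, 0.807, 0.591, 0.0]
ft_force: [1.0, -0.0, 0.4]
gripper_width: 0.997
gripper_force: 0.0
```

Request:
{"op": "apply_moves", "data": {"slide": [[10,40,0],[20,80,0],[30,120,0],[40,160,0],[50,200,0],[60,238,0],[70,276,0],[80,314,0],[90,352,0],[100,390,0]], "rot": [[0,0,0],[0,0,0],[0,0,0],[0,0,0],[0,0,0],[0,0,0],[0,0,0],[0,0,0],[0,0,0],[0,0,0]], "hand": 45}}

```text
clock: 1.77
tool_pos: [0.4002, 0.1928, 0.3391]
orientation: [0.0, 0.808, 0.59, -0.0]
ft_force: [1.0, -0.1, 0.2]
gripper_width: 0.526
gripper_force: 0.0
```

Request:
{"op": "apply_moves", "data": {"slide": [[5,40,0],[10,80,0],[15,120,0],[20,150,0],[20,150,0],[20,150,0]], "rot": [[0,0,0],[0,0,0],[0,0,0],[0,0,0],[0,0,0],[0,0,0]]}}

```text
clock: 2.27
tool_pos: [0.4198, 0.3416, 0.338]
orientation: [-0.0, 0.807, 0.591, -0.001]
ft_force: [-0.4, -0.6, 0.2]
gripper_width: 0.527
gripper_force: 0.0
```

Run:
```python
from h import *
s=state(); print(s['clock'],s['q'].round(3),s['tool_pos'],s['orientation'])
save('side','side1',s=1.4); save('top','top1')
```

```text
2.2667 [ 0.537 -0.026  1.608 -0.     1.562  0.845] [0.41983093 0.34162493 0.33796289] [-7.00988603e-05  8.06963148e-01  5.90600274e-01 -1.33765444e-03]
```

View pics/side1.png

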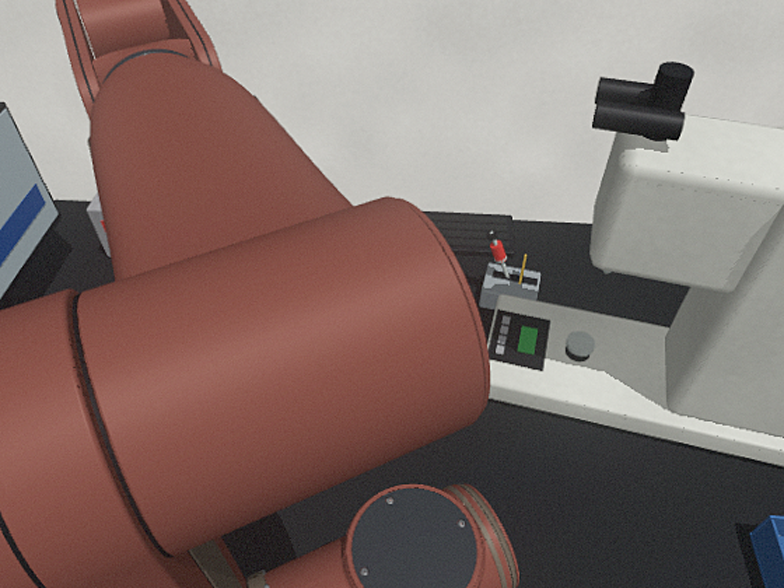

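The side view now shows the lever: cap (492,236), collar (499,251), yellow gate (523,268), anvil (580,341). The arm still hides the tray, but the tray's left edge and the green tab were visible in side0, so I can triangulate those.

```bash
cat > fit.py <<'E'
from h import *
from scipy.optimize import minimize
def redmask(im):
    im=im.astype(int); return ((im[...,0]>130)&(im[...,1]<90)&(im[...,2]<90)).astype(np.uint8)
def tabpts(x,y,a,z0,zs=(.014,.048)):
    c,s=np.cos(a),np.sin(a)
    P=[[u,18+v/1,0] for u in(-11,11) for v in(-4,4)]
    return [[x+(u*c-(w)*s)/1e3,y+(u*s+w*c)/1e3,z0+z] for u,w,_ in P for z in zs]
def model(n,x,y,a,z0,S=4,box=None):
    m=np.zeros(((box[3]-box[1])*S,(box[2]-box[0])*S),np.uint8)
    f=lambda X:np.round((proj(n,X)-[box[0],box[1]]+.5)*S*16).astype(np.int32)
    cv2.fillConvexPoly(m,cv2.convexHull(f(tabpts(x,y,a,z0))),1,shift=4)
    t=np.linspace(0,6.28,40)
    cv2.fillConvexPoly(m,cv2.convexHull(f(np.c_[x+.0125*np.cos(t),y+.0125*np.sin(t),0*t+z0+.0145])),1,shift=4)
    return cv2.resize(m*255,None,fx=1/S,fy=1/S,interpolation=cv2.INTER_AREA)/255.
def fitcar(n,im,box,x0,z0):
    k=redmask(im)[box[1]:box[3],box[0]:box[2]]
    cs,_=cv2.findContours(k,cv2.RETR_EXTERNAL,2); c=max(cs,key=cv2.contourArea); k=cv2.drawContours(np.zeros_like(k),[c],-1,1,-1)
    cost=lambda p:np.abs(model(n,p[0]/1e3,p[1]/1e3,p[2]/50,z0,box=box)-k).sum()
    r=min((minimize(cost,[x0[0]*1e3+dx,x0[1]*1e3+dy,x0[2]*50],method='Nelder-Mead',options=dict(initial_simplex=np.array([x0[0]*1e3,x0[1]*1e3,x0[2]*50])+np.array([[dx,dy,0],[4,0,0],[0,4,0],[0,0,6]]))) for dx in(-2,2) for dy in(-2,2)),key=lambda r:r.fun)
    return r.x/[1e3,1e3,50],r.fun,k.sum()
E
python3 - <<'E'
from fit import *
im=np.load('pics/top0.npy')
T=lambda x,y:(x/1.4,y/1.4)
print('tray corner', tri([('side',T(306,388)),('top',T(332.5,371))]))
print('tray tl', tri([('side',T(349,284)),('top',T(359,231))]))
print('cap', tri([('side',T(491.5,235)),('top',T(529,205))]))
print('collar', tri([('side',T(499,251)),('top',T(534.5,212.5))]))
print(fitcar('top',im,(255,160,295,215),(.607,.134,1.25),.006))
o=np.zeros((560,780,3),np.uint8)
s1=np.load('pics/side1.npy'); a=cv2.resize(s1[160:230,340:400],None,fx=6,fy=6,interpolation=2);o[:420,:360]=a
s0=np.load('pics/side0.npy'); b=cv2.resize(s0[190:290,210:270],None,fx=5.6,fy=5.6,interpolation=2);o[:560,370:370+336]=b
cv2.imwrite('pics/crop2.png',o[...,::-1])
E
```

```text
tray corner (array([0.41205373, 0.21167437, 0.00399758]), [np.float64(7.926148279880058e-05), np.float64(7.926148279882498e-05)])
tray tl (array([0.66806561, 0.16518216, 0.01650512]), [np.float64(0.0011914016987996992), np.float64(0.0011914016987996994)])
cap (array([ 0.68808574, -0.11825   ,  0.15494646]), [np.float64(0.0017238547298911576), np.float64(0.0017238547298911778)])
collar (array([ 0.68370401, -0.13572794,  0.11801394]), [np.float64(0.0004952509979101255), np.float64(0.0004952509979100974)])
(array([0.61190724, 0.13290613, 1.14783271]), np.float64(31.066666666666666), np.uint64(89))
```

View pics/crop2.png

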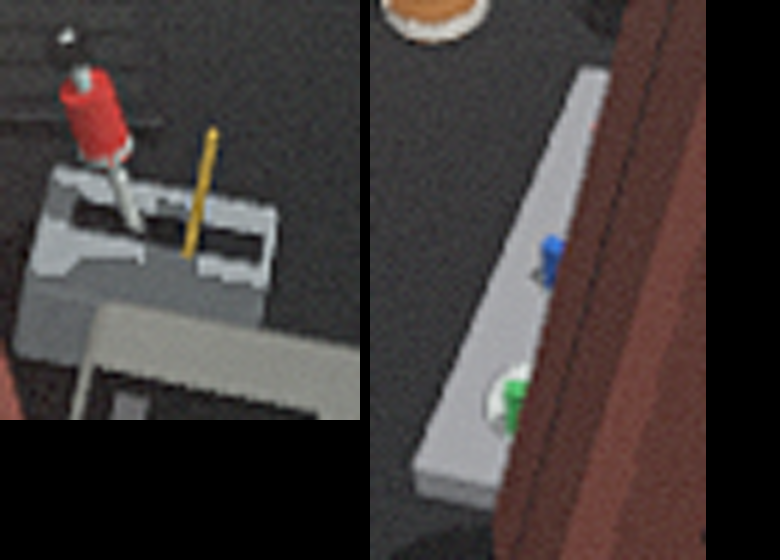

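```bash
python3 - <<'E'
import re
s=open('fit.py').read()
s=s.replace("""    k=redmask(im)[box[1]:box[3],box[0]:box[2]]
    cs""","""    im=im.astype(float)[box[1]:box[3],box[0]:box[2]]; soft=np.clip((im[...,0]-im[...,1:].max(2))/150,0,1)
    k=(soft>.3).astype(np.uint8)
    cs""").replace("""-1,1,-1)
    cost""","""-1,1,-1)*1.; k=np.where(cv2.erode(k,np.ones((3,3)))>0,1,k*soft)
    cost""")
open('fit.py','w').write(s)
E
python3 - <<'E'
from fit import *
im=np.load('pics/top0.npy')
print('tray corner', tri([('side',(218.2,273)),('top',(332.5/1.4,371/1.4))]))
print('tray tl', tri([('side',(248.4,202.1)),('top',(359/1.4,231/1.4))]))
for a in(.9,1.25,1.5): print(fitcar('top',im,(255,160,295,215),(.611,.132,a),.006))
# disc white
for nm,c in(('red',(270,187)),('blue',(264.5,217)),('green',(258.5,248.5))):
    b=im[int(c[1])-16:int(c[1])+16,int(c[0])-16:int(c[0])+16].astype(int)
    m=((b.min(2)>225)|((b.max(2)-b.min(2))>60)).astype(np.uint8)
    cs,_=cv2.findContours(m,cv2.RETR_EXTERNAL,1); q=max(cs,key=cv2.contourArea); e=cv2.fitEllipse(cv2.convexHull(q))
    p=np.array(e[0])+[int(c[0])-16,int(c[1])-16]; print(nm,p,e[1],onz('top',p,.02))
# anvil
for n,c in(('side',(414,245)),('top',(437,233.5))):
    f=np.load(f'pics/{n}0.npy'); b=cv2.resize(f[int(c[1])-18:int(c[1])+18,int(c[0])-18:int(c[0])+18],None,fx=8,fy=8,interpolation=2)
    cv2.imwrite(f'pics/anv_{n}.png',b[...,::-1])
a=cv2.imread('pics/anv_side.png');b=cv2.imread('pics/anv_top.png');cv2.imwrite('pics/anv.png',np.hstack([a,b]))
E
```

```text
tray corner (array([0.41210163, 0.21040875, 0.0226717 ]), [np.float64(0.00032275146749327546), np.float64(0.0003227514674933064)])
tray tl (array([0.66706748, 0.16619868, 0.02076074]), [np.float64(4.159575783039586e-05), np.float64(4.159575783034189e-05)])
(array([0.61289754, 0.13221753, 1.11122916]), np.float64(11.165490196078432), np.float64(108.89333333333333))
(array([0.61289028, 0.13227747, 1.11214889]), np.float64(11.228235294117647), np.float64(108.89333333333333))Traceback (most recent call last):
  File "<stdin>", line 5, in <module>
  File "fit.py", line 21, in fitcar
    r=min((minimize(cost,[x0[0]*1e3+dx,x0[1]*1e3+dy,x0[2]*50],method='Nelder-Mead',options=dict(initial_simplex=np.array([x0[0]*1e3,x0[1]*1e3,x0[2]*50])+np.array([[dx,dy,0],[4,0,0],[0,4,0],[0,0,6]]))) for dx in(-2,2) for dy in(-2,2)),key=lambda r:r.fun)
  File "fit.py", line 21, in <genexpr>
    r=min((minimize(cost,[x0[0]*1e3+dx,x0[1]*1e3+dy,x0[2]*50],method='Nelder-Mead',options=dict(initial_simplex=np.array([x0[0]*1e3,x0[1]*1e3,x0[2]*50])+np.array([[dx,dy,0],[4,0,0],[0,4,0],[0,0,6]]))) for dx in(-2,2) for d
[... 618 characters left out ...]
t.py", line 14, in model
    cv2.fillConvexPoly(m,cv2.convexHull(f(np.c_[x+.0125*np.cos(t),y+.0125*np.sin(t),0*t+z0+.0145])),1,shift=4)
                                        ~^^^^^^^^^^^^^^^^^^^^^^^^^^^^^^^^^^^^^^^^^^^^^^^^^^^^^^^^^
  File "fit.py", line 11, in <lambda>
    f=lambda X:np.round((proj(n,X)-[box[0],box[1]]+.5)*S*16).astype(np.int32)
                         ~~~~^^^^^
  File "h.py", line 8, in proj
    K,d,R,t=cam(n); return cv2.projectPoints(np.atleast_2d(np.array(X,float)),cv2.Rodrigues(R)[0],t,K,d)[0][:,0]
            ~~~^^^
  File "h.py", line 4, in cam
    c=viewer.calibration(n); f=210/np.tan(np.radians(c['fovy'])/2)
ValueError: time passes only in moves, steps and waits
```

```bash
python3 - <<'E'
import pickle
from cell import viewer
pickle.dump({n:viewer.calibration(n) for n in('side','top')},open('cal.pkl','wb'))
s=open('h.py').read().replace("c=viewer.calibration(n);","c=CAL[n];").replace("def cam","import pickle; CAL=pickle.load(open('cal.pkl','rb'))\ndef cam",1)
open('h.py','w').write(s)
E
python3 - <<'E'
from fit import *
im=np.load('pics/top0.npy')
for nm,c in(('red',(270,187)),('blue',(264.5,217)),('green',(258.5,248.5))):
    b=im[int(c[1])-16:int(c[1])+16,int(c[0])-16:int(c[0])+16].astype(int)
    m=((b.min(2)>225)|((b.max(2)-b.min(2))>60)).astype(np.uint8)
    cs,_=cv2.findContours(m,cv2.RETR_EXTERNAL,1); q=max(cs,key=cv2.contourArea); e=cv2.fitEllipse(cv2.convexHull(q))
    p=np.array(e[0])+[int(c[0])-16,int(c[1])-16]; print(nm,p,e[1],onz('top',p,.02))
bs=[]
for n,c in(('side',(414,245)),('top',(437,233))):
    f=np.load(f'pics/{n}0.npy'); bs.append(cv2.resize(f[c[1]-18:c[1]+18,c[0]-18:c[0]+18],None,fx=10,fy=10,interpolation=2))
cv2.imwrite('pics/anv.png',np.hstack(bs)[...,::-1])
E
```

```text
red [269.67664909 186.42519283] (18.04176902770996, 18.686307907104492) [0.61217733 0.13166587 0.02      ]
blue [263.82913208 217.14003944] (18.409130096435547, 18.974956512451172) [0.53350029 0.14559347 0.02      ]
green [258.05295372 248.1297226 ] (18.622920989990234, 18.851335525512695) [0.45499515 0.15919482 0.02      ]
```

View pics/anv.png

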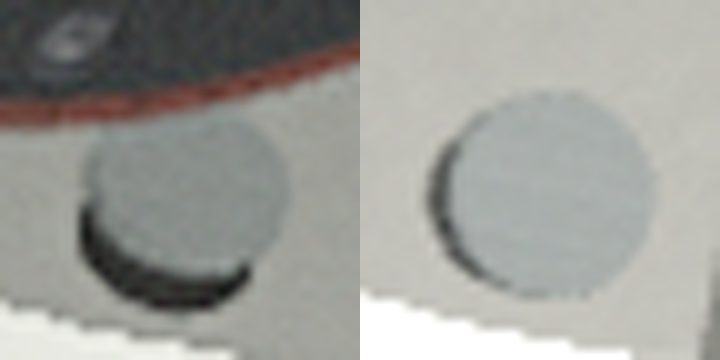

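Run:
```python
from fit import *
f=np.load('pics/side1.npy')[227:263,396:432]; cv2.imwrite('pics/a2.png',cv2.resize(f,None,fx=12,fy=12,interpolation=2)[...,::-1])
X=onz('top',(437.9,233.95),.09); print(X, proj('side',X))
for h in(.088,.09,.092):print(tri([('top',(437.9,233.95)),('side',proj('side',[X[0],X[1],h])[0])])[0])
t=np.linspace(0,6.28,9)
p=proj('side',np.c_[X[0]+.025*np.cos(t),X[1]+.025*np.sin(t),0*t+.09]); print(p.min(0),p.max(0))
# row scans of brightness
g=f.mean(2); print(g[:,18].round().astype(int)); print(g[18].round().astype(int))
# lever
for a,b in(((351.2,167.8),(529/1.4,205/1.4)),):print('cap',tri([('side',a),('top',b)]))
im=np.load('pics/top1.npy').astype(float)
for n,i in(('top','top0'),('side','side1')):
    im=np.load(f'pics/{i}.npy').astype(float); bx=(345,130,425,195) if n=='top' else(340,155,372,195)
    s=im[bx[1]:bx[3],bx[0]:bx[2]]; m=np.clip((s[...,0]-s[...,1:].max(2))/120,0,1); m[m<.3]=0; y,x=np.mgrid[bx[1]:bx[3],bx[0]:bx[2]]
    print(n,'collar centroid',(m*x).sum()/m.sum(),(m*y).sum()/m.sum(),m.sum())
```

```text
[ 0.49073448 -0.27535847  0.09      ] [[415.16176859 243.96798854]]
[ 0.49085724 -0.27568734  0.08792271]
[ 0.49073448 -0.27535847  0.09      ]
[ 0.49061118 -0.27502928  0.09207789]
[404.95527572 236.15704605] [425.38250127 252.02339466]
[138 133 132 135 139 138 141 141 142 134 122 119 123 122 125 123 122 124
 124 128 123 125 118 122 120 122 124  85  40  45  27 104 143 139 170 212]
[142 140 140 137 141 143 141 136 110 110 125 127 122 126 124 125 120 118
 124 126 123 123 121 124 123 124 126 122 126 140 136 140 139 143 142 140]
cap (array([ 0.6880525 , -0.11838993,  0.15516114]), [np.float64(0.0015463026889347856), np.float64(0.001546302688934799)])
top collar centroid 381.6788389513108 151.55992509363296 89.0
side collar centroid 355.739056233467 178.86876013311715 97.65833333333335
```

```bash
cat > tgt.py <<'E'
from h import *
from scipy.spatial.transform import Rotation as Ro
def pose(P,hang,lean=np.radians(40),off=.011):
    h=np.array([np.cos(hang),np.sin(hang),0]); z=np.sin(lean)*h-np.cos(lean)*np.array([0,0,1.])
    y=np.cross([0,0,1.],h); R=None
    c=[]
    for s in(1,-1):
        R=Ro.from_matrix(np.c_[np.cross(s*y,z),s*y,z]); c.append(R)
    return np.array(P)+off*z,c
def delta(P,R):
    s=state(); R0=Ro.from_quat(np.roll(s['orientation'],-1)); 
    return (P-s['tool_pos'])*1e3,(R*R0.inv()).as_rotvec()
E
python3 - <<'E'
from fit import *; from tgt import *
im=np.load('pics/top0.npy'); box=(255,160,295,215)
s=im.astype(float)[box[1]:box[3],box[0]:box[2]]; k=np.clip((s[...,0]-s[...,1:].max(2))/150,0,1); k[8+15:,:]*=1
for a in np.arange(.9,1.45,.05):
    print(round(a,2),*[round(np.abs(model('top',.6122+d,.1317,a,.006,box=box)-k).sum(),1) for d in(-.001,0,.001)])
for p,q in(((524,254),(506,372)),((506,372),(783,428))):
    A,B=[onz('top',(u/1.4,v/1.4),.06) for u,v in(p,q)]; print(A,B,np.degrees(np.arctan2(*(B-A)[1::-1])))
P,c=pose([.5961,.1397,.045],1.112+np.pi)
for R in c: print(P,R.as_quat(),*delta(P,R))
E
```

```text
0.9 38.2 36.8 38.1
0.95 35.3 33.2 34.0
1.0 33.6 29.6 29.4
1.05 32.7 27.8 26.2
1.1 35.6 28.3 25.1
1.15 38.6 31.1 26.7
1.2 41.3 34.5 30.5
1.25 44.7 38.5 34.3
1.3 48.4 42.0 38.8
1.35 51.1 45.0 41.8
1.4 54.2 48.3 45.8
[ 0.62137934 -0.12815581  0.06      ] [ 0.41330878 -0.09513461  0.06      ] 170.98225461191018
[ 0.41330878 -0.09513461  0.06      ] [ 0.31788693 -0.58461608  0.06      ] -101.03116086400625
[0.59296862 0.13336054 0.03657351] [ 0.79814961  0.49596313 -0.2905027   0.18051582] [ 172.754675   -206.56536056 -302.20888406] [-0.64679541  0.26102831 -0.14266123]
[0.59296862 0.13336054 0.03657351] [-0.49596313  0.79814961 -0.18051582 -0.2905027 ] [ 172.754675   -206.56536056 -302.20888406] [0.38723597 0.95540392 2.81891448]
```

Request:
{"op": "apply_moves", "data": {"slide": [[19,-23,-15],[38,-46,-30],[58,-69,-45],[77,-92,-62],[96,-115,-80],[115,-138,-100],[134,-161,-120],[154,-184,-140],[173,-207,-160],[173,-207,-160]], "rot": [[-0.072,0.029,-0.016],[-0.144,0.058,-0.032],[-0.216,0.087,-0.048],[-0.288,0.116,-0.063],[-0.36,0.145,-0.079],[-0.431,0.174,-0.095],[-0.503,0.203,-0.111],[-0.575,0.232,-0.127],[-0.647,0.261,-0.143],[-0.647,0.261,-0.143]], "hand": 40}}

```text
clock: 3.2
tool_pos: [0.5918, 0.1271, 0.1678]
orientation: [0.179, 0.796, 0.494, -0.3]
ft_force: [-0.6, -0.5, -4.2]
gripper_width: 0.466
gripper_force: 0.0
```

Run:
```python
from fit import *; from tgt import *
P,c=pose([.5963,.1395,.045],1.10+np.pi)
s=state(); print(s['q'].round(3),s['clock']); print(*delta(P,c[0]))
# test anvil target
ht=np.radians(-100); a=.4910,-.2755
lx=-np.array([np.cos(ht),np.sin(ht)]); ly=np.array([-lx[1],lx[0]])
tab=np.r_[np.array(a)+.018*ly,.129]; P,c=pose(tab,ht); print(tab,P,*delta(P,c[0]))
i=save('side','side2');j=save('top','top2')
o=np.hstack([cv2.resize(i[130:330,180:380],None,fx=2,fy=2),cv2.resize(j[100:300,180:380],None,fx=2,fy=2)]);cv2.imwrite('pics/v2.png',o[...,::-1])
```

```text
[ 0.326  0.658  1.234 -0.483  1.78   0.815] 3.2
[   1.2460978     6.09278117 -131.20444951] [ 0.00822145 -0.01631408 -0.00645043]
[ 0.47327346 -0.27237433  0.129     ] [ 0.47204565 -0.27933758  0.12057351] [-119.80102398 -406.44336854  -47.20444951] [ 0.01057618 -0.01497433  0.28980471]
```

View pics/v2.png

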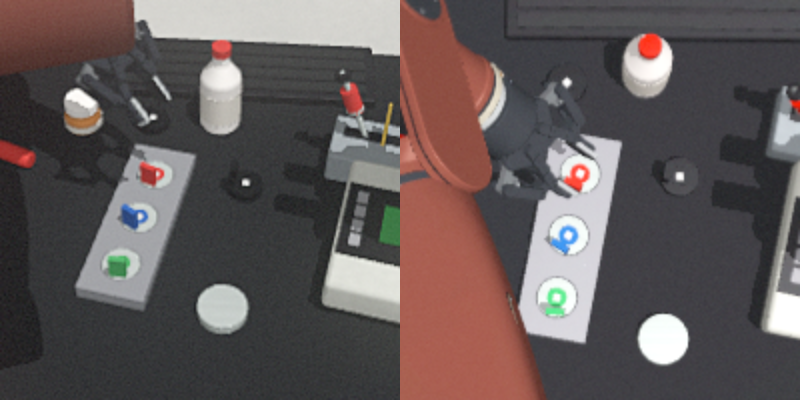

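Side crop shows the red carrier clear at (152,173)→px (256,216), with the gripper above and behind it; both views now see it. I'll fit both views together.

Run:
```python
from fit import *
I={'side':np.load('pics/side2.npy'),'top':np.load('pics/top0.npy')}; B={'side':(238,200,278,235),'top':(255,160,295,215)}
K={}
for n in I:
    b=B[n]; s=I[n].astype(float)[b[1]:b[3],b[0]:b[2]]; k=np.clip((s[...,0]-s[...,1:].max(2))/(150 if n=='top' else 130),0,1); k[k<.15]=0
    cs,_=cv2.findContours((k>.3).astype(np.uint8),cv2.RETR_EXTERNAL,2); c=max(cs,key=cv2.contourArea); fm=cv2.drawContours(np.zeros(k.shape,np.uint8),[c],-1,1,-1)
    K[n]=np.where(cv2.erode(fm,np.ones((3,3)))>0,1,k)
for names in(('side',),('top','side')):
  def cost(p): return sum(np.abs(model(n,p[0]/1e3,p[1]/1e3,p[2]/50,(p[3] if len(names)>1 else 6)/1e3,box=B[n])-K[n]).sum() for n in names)
  r=minimize(cost,[612,132,55,6],method='Nelder-Mead',options=dict(initial_simplex=[[612,132,55,6],[616,132,55,6],[612,136,55,6],[612,132,61,6],[612,132,55,11]],maxiter=400)); print(names,r.x/[1,1,50,1],r.fun,[K[n].sum() for n in names])
print(state()['tool_pos'],state()['clock'])
```

```text
('side',) [614.18654631 134.66746355   1.1474813    5.34538888] 14.899849170437404 [np.float64(92.13846153846154)]
('top', 'side') [612.72958878 132.64479385   1.1079257    6.97830332] 27.8615987933635 [np.float64(111.08), np.float64(92.13846153846154)]
[0.5922038  0.13109754 0.17567724] 3.3
```

Request:
{"op": "apply_moves", "data": {"slide": [[0,0,0],[0,0,0]], "rot": [[0,0,0],[0,0,0]]}}

```text
clock: 3.47
tool_pos: [0.5942, 0.134, 0.183]
orientation: [0.181, 0.799, 0.496, -0.287]
ft_force: [-0.1, -0.9, 0.3]
gripper_width: 0.471
gripper_force: 0.0
```

Request:
{"op": "apply_moves", "data": {"slide": [[0,0,0],[0,0,0]], "rot": [[0,0,0],[0,0,0]]}}

```text
clock: 3.63
tool_pos: [0.594, 0.1344, 0.1826]
orientation: [0.181, 0.799, 0.496, -0.287]
ft_force: [-0.6, -0.2, -0.1]
gripper_width: 0.47
gripper_force: 0.0
```

Run:
```python
from tgt import *
P,c=pose([.5964,.140,.046],1.108+np.pi)
s=state(); print(s['tool_pos'],s['clock'],*delta(P,c[0]))
```

```text
[0.59401137 0.13438688 0.18259239] 3.6333 [  -0.76808522   -0.71375902 -145.01888337] [-0.00273929  0.00621994 -0.00488574]
```

Request:
{"op": "apply_moves", "data": {"slide": [[-1,-1,-30],[-1,-1,-60],[-1,-1,-85],[-1,-1,-105],[-1,-1,-120],[-1,-1,-130],[-1,-1,-138],[-1,-1,-145],[-1,-1,-145],[-1,-1,-145]], "rot": [[-0.003,0.006,-0.005],[-0.003,0.006,-0.005],[-0.003,0.006,-0.005],[-0.003,0.006,-0.005],[-0.003,0.006,-0.005],[-0.003,0.006,-0.005],[-0.003,0.006,-0.005],[-0.003,0.006,-0.005],[-0.003,0.006,-0.005],[-0.003,0.006,-0.005]]}}

```text
clock: 4.47
tool_pos: [0.5928, 0.1326, 0.0349]
orientation: [0.18, 0.799, 0.494, -0.293]
ft_force: [0.3, -0.5, 0.8]
gripper_width: 0.467
gripper_force: 0.0
```

Run:
```python
from tgt import *
i=save('side','side3');j=save('top','top3'); s=state(); print(s['tool_pos'],s['ft_force'])
o=np.hstack([cv2.resize(i[180:260,220:300],None,fx=5,fy=5,interpolation=2),cv2.resize(j[150:230,230:310],None,fx=5,fy=5,interpolation=2)]);cv2.imwrite('pics/v3.png',o[...,::-1])
```

```text
[0.59323744 0.1326896  0.035439  ] [0.87508474 0.16261782 0.89148251]
```

View pics/v3.png

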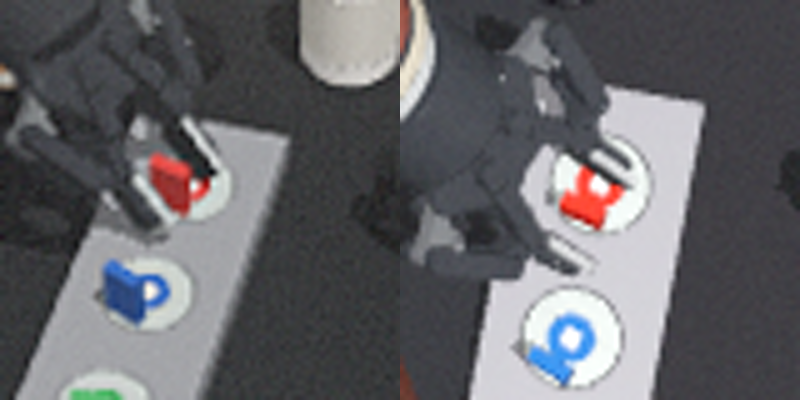

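The red tab stands between the open fingers in both crops: tips at (160,215)/(210,165) side and (590,265)/(620,175) top. I'll close.

Request:
{"op": "apply_moves", "data": {"slide": [[0,0,0],[0,0,0],[0,0,0],[0,0,0],[0,0,0],[0,0,0]], "rot": [[0,0,0],[0,0,0],[0,0,0],[0,0,0],[0,0,0],[0,0,0]], "hand": 0, "grip_force": 60}}

```text
clock: 5.07
tool_pos: [0.5928, 0.1326, 0.035]
orientation: [0.18, 0.799, 0.494, -0.293]
ft_force: [0.3, 1.2, 4.5]
gripper_width: 0.083
gripper_force: 59.0
```

Request:
{"op": "apply_moves", "data": {"slide": [[0,0,8],[0,0,18],[0,0,32],[0,0,50],[0,0,75],[0,0,100],[0,0,120],[0,0,120],[0,0,120],[0,0,120]], "rot": [[0,0,0],[0,0,0],[0,0,0],[0,0,0],[0,0,0],[0,0,0],[0,0,0],[0,0,0],[0,0,0],[0,0,0]]}}

```text
clock: 5.9
tool_pos: [0.592, 0.1324, 0.1538]
orientation: [0.179, 0.798, 0.494, -0.294]
ft_force: [-0.6, -0.3, -1.9]
gripper_width: 0.082
gripper_force: 58.6
```

Run:
```python
from tgt import *
i=save('side','side4');j=save('top','top4'); s=state(); print(s)
o=np.hstack([cv2.resize(i[150:250,220:320],None,fx=4,fy=4,interpolation=2),cv2.resize(j[140:240,220:320],None,fx=4,fy=4,interpolation=2)]);cv2.imwrite('pics/v4.png',o[...,::-1])
```

```text
{'clock': 6.0, 'q': array([ 0.33232772,  0.6698326 ,  1.24267347, -0.47520318,  1.75547034,
        0.83343703]), 'qd': array([-0.0007296 ,  0.01003873, -0.00064568, -0.00237182,  0.0035688 ,
       -0.00126317]), 'joint_efforts': array([ 2.22782954e-02, -6.70160866e+01, -3.56081986e+01, -2.50944816e+00,
        2.79575966e+00,  1.91436836e-02]), 'tool_pos': array([0.59140456, 0.1322058 , 0.15252071]), 'orientation': array([ 0.17899404,  0.7979728 ,  0.49421118, -0.29488278]), 'ft_force': array([ 0.84414017, -0.5624744 , -2.82059022]), 'ft_torque': array([ 0.38703066, -0.18991615, -0.02187343]), 'gripper_force': 58.625258803367615, 'gripper_width': 0.07962718927597806}
```

View pics/v4.png

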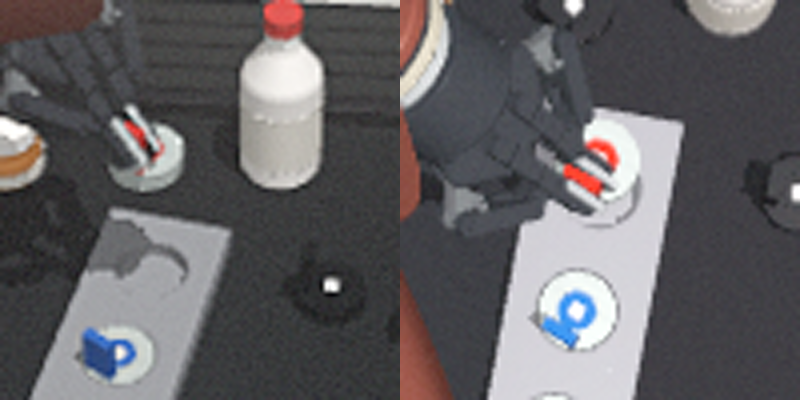

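Lifted level: the disc hangs from the tab above the empty pocket, and the side view shows its ellipse level.

```bash
cat >> tgt.py <<'E'
def mat(R,p):
    M=np.eye(4); M[:3,:3]=R.as_matrix(); M[:3,3]=p; return M
q=lambda o:Ro.from_quat(np.roll(o,-1))
Tg=np.linalg.inv(mat(q([.18,.799,.494,-.293]),[.5928,.1326,.035]))@mat(Ro.from_euler('z',1.108),[.6125,.1323,.006])
def tool_for(c,yaw):
    M=mat(Ro.from_euler('z',yaw),c)@np.linalg.inv(Tg); return M[:3,3],Ro.from_matrix(M[:3,:3])
def carrier():
    s=state(); return mat(q(s['orientation']),s['tool_pos'])@Tg
E
python3 - <<'E'
from tgt import *
C=carrier(); print(C[:3,3],np.degrees(np.arccos(C[2,2])))
for c in([.509,-.155,.125],[.509,-.155,.11],[.491,-.2755,.11],[.491,-.2755,.09]): 
    d,r=delta(*tool_for(c,1.396)); print(c,d.round(1),r.round(3))
E
```

```text
[0.61096868 0.13189299 0.123429  ] 0.26960034026287255
[0.509, -0.155, 0.125] [-101.4 -292.5    1.5] [ 0.001 -0.005  0.288]
[0.509, -0.155, 0.11] [-101.4 -292.5  -13.5] [ 0.001 -0.005  0.288]
[0.491, -0.2755, 0.11] [-119.4 -413.   -13.5] [ 0.001 -0.005  0.288]
[0.491, -0.2755, 0.09] [-119.4 -413.   -33.5] [ 0.001 -0.005  0.288]
```

Request:
{"op": "apply_moves", "data": {"slide": [[-5,-15,2],[-15,-44,2],[-28,-82,2],[-43,-124,2],[-57,-165,2],[-71,-206,2],[-83,-241,2],[-93,-269,2],[-99,-286,2],[-101,-292,2]], "rot": [[0,0,0.015],[0,0,0.045],[0,0,0.081],[0,-0.002,0.122],[0,-0.002,0.163],[0,-0.003,0.203],[0,-0.004,0.238],[0,-0.005,0.265],[0,-0.005,0.282],[0,-0.005,0.288]]}}

```text
clock: 6.83
tool_pos: [0.4884, -0.1617, 0.1548]
orientation: [0.22, 0.72, 0.603, -0.264]
ft_force: [-0.4, 0.1, -2.4]
gripper_width: 0.082
gripper_force: 58.7
```

Request:
{"op": "apply_moves", "data": {"slide": [[0,0,-8],[0,0,-15],[0,0,-15],[0,0,-15]], "rot": [[0,0,0],[0,0,0],[0,0,0],[0,0,0]]}}

```text
clock: 7.17
tool_pos: [0.4914, -0.1584, 0.1399]
orientation: [0.22, 0.719, 0.604, -0.263]
ft_force: [-0.1, 0.1, -1.2]
gripper_width: 0.083
gripper_force: 58.8
```

Run:
```python
from tgt import *
C=carrier(); s=state(); print(s['q'].round(3),s['gripper_width'],C[:3,3],np.degrees(np.arccos(C[2,2])))
for c in([.491,-.2755,.11],[.491,-.2755,.09]): 
    d,r=delta(*tool_for(c,1.396)); print(c,d.round(1),r.round(3))
i=save('side','side5');j=save('top','top5')
o=np.hstack([cv2.resize(i[150:290,320:460],None,fx=2.8,fy=2.8,interpolation=2),cv2.resize(j[140:280,320:460],None,fx=2.8,fy=2.8,interpolation=2)]);cv2.imwrite('pics/v5.png',o[...,::-1])
```

```text
[-0.057  0.198  1.911 -0.744  1.239  0.445] 0.08298581580787762 [ 0.51040003 -0.15308139  0.11094487] 0.0759603413924237
[0.491, -0.2755, 0.11] [ -19.4 -122.4   -0.9] [-0.001  0.001 -0.001]
[0.491, -0.2755, 0.09] [ -19.4 -122.4  -20.9] [-0.001  0.001 -0.001]
```

View pics/v5.png

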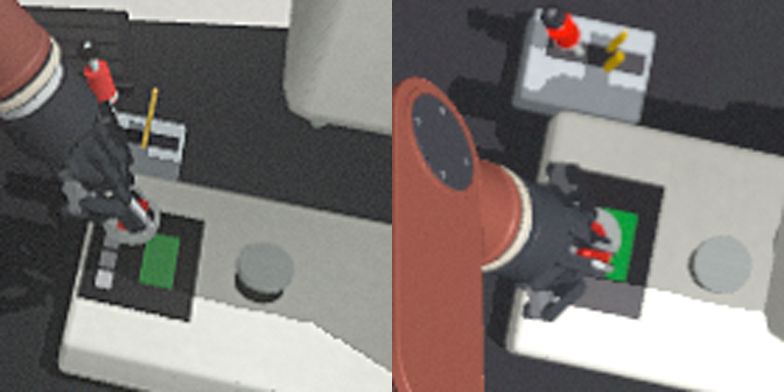

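The crops show the carrier held level in the mouth at side (140,220) and top (600,240). The anvil is clear at side (265,265) and top (722,265), with the gripper well below the head. Entering now. That was the tenth picture, so I check by numbers from here.

Request:
{"op": "apply_moves", "data": {"slide": [[-2,-12,-1],[-5,-34,-1],[-9,-58,-1],[-13,-82,-1],[-16,-103,-1],[-18,-116,-1],[-19,-122,-1],[-19,-122,-1],[-19,-122,-1],[-19,-122,-1]], "rot": [[0,0,0],[0,0,0],[0,0,0],[0,0,0],[0,0,0],[0,0,0],[0,0,0],[0,0,0],[0,0,0],[0,0,0]]}}

```text
clock: 8.1
tool_pos: [0.4727, -0.2809, 0.1403]
orientation: [0.221, 0.72, 0.603, -0.263]
ft_force: [-0.2, -0.9, -2.0]
gripper_width: 0.081
gripper_force: 58.7
```

Run:
```python
from tgt import *
C=carrier(); s=state(); print(s['q'].round(3),s['ft_force'],C[:3,3],np.degrees(np.arccos(C[2,2])))
d,r=delta(*tool_for([.491,-.2755,.09],1.396)); print(d.round(1),r.round(3))
j=save('side','side6'); k=save('top','top6')
# carrier disc outline expected in side vs image: bright/whitish disc pixels
t=np.linspace(0,6.28,60)
for n,im in(('side',j),('top',k)):
    p=proj(n,(C@np.c_[.025*np.cos(t),.025*np.sin(t),0*t+.014,0*t+1].T)[:3].T); print(n,p.min(0),p.max(0))
    m=(im.astype(float)[...,0]-im.astype(float)[...,1:].max(2))>60; b=np.r_[p.min(0)-10,p.max(0)+10].astype(int)
    y,x=np.nonzero(m[b[1]:b[3],b[0]:b[2]]); print(len(x), x.min()+b[0] if len(x) else'',x.max()+b[0] if len(x) else'', (y+b[1]).min() if len(x) else '', (y+b[1]).max() if len(x) else'', 'spec ctr pred',proj(n,(C@[0,0,.014,1])[:3]))
    g=im[b[1]:b[3],b[0]:b[2]].astype(int); print('white cols/rows')
    c=proj(n,(C@[0,0,.014,1])[:3])[0].round().astype(int); print(c, im[c[1],b[0]:b[2]].min(1)); print(im[b[1]:b[3],c[0]].min(1))
```

```text
[-0.298  0.162  1.952 -0.807  1.089  0.291] [-0.23899376 -0.94946827 -2.03840509] [ 0.4917977  -0.27554783  0.11132392] 0.20258855679168847
[ -0.7   0.1 -21.3] [-0.001  0.003 -0.001]
side [407.9683443  226.64886438] [429.04671395 242.68169019]
16 414 425 230 240 spec ctr pred [[418.47523602 234.5353426 ]]
white cols/rows
[418 235] [148  95  53  61  84 100 101  89  89  77  64  57  54  59  59  60  61  64
  65  69  70  65  57  45  68 109 139 143 116  53  54 135 151 146 152 149
 148 151 152 153 150 151]
[ 50  51  49  47  52  50  43  49  52  44  48  49  49  57  47  57  51  52
  62  65  65  54  52  49  51  95 132 136 131 131 137 135 136 138 139 142]
top [431.92190472 222.02035371] [453.07417102 243.38028177]
98 421 451 224 242 spec ctr pred [[442.50191614 232.68819089]]
white cols/rows
[443 233] [ 85  87  80  59  55 107 142 145 106  66  53  52  52  49  47  49  50  51
  51  50  44  51  51  53  47  48  48  55  94 145 169 168 175 184 180 147
 137 134 133 133 134 134]
[ 72  50  50  51  53  56  53  51  52  43  50  45  51  49  53  46  50  53
  51  52  53  51  45  40  44  44  28  31  45  53  52  52  51  48  49  96
 184 130 129 128 145]
```

Run:
```python
from h import *
a=np.load('pics/top0.npy').astype(int); b=np.load('pics/top6.npy').astype(int)
for y in range(218,252,2):
    print(y,' '.join(f'{v:3d}' for v in a[y,424:464,1]//1)); print('   ',' '.join(('R' if b[y,x,0]-b[y,x,1]>50 else ' ')+f'{b[y,x,1]//10:2d}' for x in range(424,464)))
```

```text
218 190 190 190 189 188 187 187 189 190 189 189 190 187 187 187 189 188 188 189 190 189 190 191 189 191 191 191 188 190 189 189 192 191 191 177 141 138 140 139 139
    R 6 R 6  10  14  14   9   5   5   4   4   4   4   5   6   6   5   5   5   5   5   5   6  18  19  19  19  19  19  19  19  19  19  19  19  17  14  13  14  14  13
220 190 191 188 188 188 187 189 190 191 189 188 190 188 188 190 190 188 190 192 191 190 191 189 191 193 192 191 192 193 191 190 189 191 187 153 140 141 138 138 139
    R 6 R 6 R 6  10  15  12   7   5   5   5   4   4   4   4   5   4   5   5   5   5   5   5  12  19  19  19  19  19  19  19  19  19  19  18  15  14  14  14  13  14
222 191 190 190 190 189 188 190 188 189 191 191 191 191 192 192 190 191 192 191 192 192 192 191 190 193 191 194 191 190 189 189 191 186 141 135 139 138 139 137 139
    R 6 R 7 R 6   8  15  15  10   6   5   5   4   4   5   5   5  10  13  13   8   5   5   5   5  14  19  19  19  19  19  19  19  19  18  14  13  13  14  14  13  14
224 194 191 192 190 190 190 189 189 189 191 181 183 175 171 180 178 173 181 190 191 190 192 193 194 193 194 191 190 
[... 3775 characters left out ...]
  18  13  13  13  14  14  14  13  14  14  14
248 255 255 255 255 255 255 255 255 255 255 255 221 198 198 199 200 197 197 197 196 194 195 193 193 194 194 195 195 189 153 139 137 138 139 138 138 138 139 139 140
      6   5   5   4   5   4   5   5   5   4   5   5   5   5   5   5   4   4   9  19  19  19  16  17  16  19  19  19  19  15  14  14  14  14  13  14  14  14  14  14
250 255 255 255 255 255 255 255 255 255 255 255 255 255 255 255 255 255 255 255 255 255 255 204 201 202 202 202 203 193 142 138 137 136 137 139 138 142 141 138 138
      6   6   5   5   5   5   5   5   5   5   5   5   5   5   5   5   5   5   4  13  25  25  20  20  20  20  20  20  19  14  14  14  13  14  14  13  14  14  14  13
```

The disc's right edge is at about px 452.5 against 453 predicted, so the carrier is where the kinematics say. Lowering gently.

Request:
{"op": "apply_moves", "data": {"slide": [[-1,0,-4],[-1,0,-8],[-1,0,-12],[-1,0,-15],[-1,0,-17],[-1,0,-19],[-1,0,-20],[-1,0,-20],[-1,0,-20]], "rot": [[0,0.002,0],[0,0.003,0],[0,0.003,0],[0,0.003,0],[0,0.003,0],[0,0.003,0],[0,0.003,0],[0,0.003,0],[0,0.003,0]]}}

```text
clock: 8.95
tool_pos: [0.4715, -0.2816, 0.1203]
orientation: [0.22, 0.72, 0.603, -0.264]
ft_force: [0.9, 0.4, -2.0]
gripper_width: 0.085
gripper_force: 58.7
```

Request:
{"op": "apply_moves", "data": {"slide": [[0,0,-0.5],[0,0,-1],[0,0,-1],[0,0,-1]], "rot": [[0,0,0],[0,0,0],[0,0,0],[0,0,0]]}}

```text
clock: 9.28
tool_pos: [0.4715, -0.2815, 0.1194]
orientation: [0.22, 0.72, 0.603, -0.264]
ft_force: [-0.3, -0.8, -3.2]
gripper_width: 0.079
gripper_force: 58.7
```

Run:
```python
from tgt import *
C=carrier(); s=state(); print(s['ft_force'],s['ft_torque'],C[:3,3],np.degrees(np.arccos(C[2,2])))
```

```text
[-0.3443369  -0.7502216  -3.21923019] [ 0.47910404 -0.01337852  0.04071266] [ 0.49048239 -0.27619939  0.0903702 ] 0.034910729350424594
```

No contact yet; I'll creep down until the force rises.

Request:
{"op": "apply_moves", "data": {"slide": [[0,0,-0.5],[0,0,-1],[0,0,-1]], "rot": [[0,0,0],[0,0,0],[0,0,0]]}}

```text
clock: 9.53
tool_pos: [0.4716, -0.2817, 0.1189]
orientation: [0.22, 0.72, 0.603, -0.264]
ft_force: [-1.3, 2.0, 2.8]
gripper_width: 0.08
gripper_force: 59.4
```

Request:
{"op": "apply_moves", "data": {"slide": [[0,0,-0.5],[0,0,-1],[0,0,-1]], "rot": [[0,0,0],[0,0,0],[0,0,0]]}}

```text
clock: 9.78
tool_pos: [0.4718, -0.2819, 0.1189]
orientation: [0.221, 0.72, 0.603, -0.264]
ft_force: [-3.4, 3.9, 8.6]
gripper_width: 0.084
gripper_force: 60.5
```

Request:
{"op": "apply_moves", "data": {"slide": [[0,0,1],[0,0,1]], "rot": [[0,0,0],[0,0,0]], "grip_force": 20}}

```text
clock: 9.95
tool_pos: [0.4718, -0.2816, 0.1189]
orientation: [0.221, 0.72, 0.603, -0.264]
ft_force: [-2.0, 2.9, 4.4]
gripper_width: 0.083
gripper_force: 59.8
```

Request:
{"op": "apply_moves", "data": {"slide": [[0,0,0],[0,0,0],[0,0,0],[0,0,0],[0,0,0],[0,0,0]], "rot": [[0,0,0],[0,0,0],[0,0,0],[0,0,0],[0,0,0],[0,0,0]], "hand": 32}}

```text
clock: 10.45
tool_pos: [0.4714, -0.2815, 0.1182]
orientation: [0.22, 0.72, 0.603, -0.264]
ft_force: [-0.2, 0.0, -0.3]
gripper_width: 0.375
gripper_force: 0.0
```

Run:
```python
from tgt import *
s=state(); R=q(s['orientation']).as_matrix(); print(s['ft_force'],s['gripper_force'],'back dir',-R[:,2])
```

```text
[-0.19494013  0.00158887 -0.28113457] 0.0 back dir [0.1141519  0.63502223 0.76401316]
```

Request:
{"op": "apply_moves", "data": {"slide": [[1,5,6],[3,15,18],[5,30,36],[8,46,55],[11,64,76],[16,95,85],[22,130,90],[28,165,90],[28,165,90]], "rot": [[0,0,0],[0,0,0],[0,0,0],[0,0,0],[0,0,0],[0,0,0],[0,0,0],[0,0,0],[0,0,0]]}}

```text
clock: 11.2
tool_pos: [0.5012, -0.1114, 0.2092]
orientation: [0.221, 0.719, 0.605, -0.262]
ft_force: [-0.1, -0.1, 0.1]
gripper_width: 0.375
gripper_force: 0.0
```

Run:
```python
from fit import *
i=save('side','side7'); k=save('top','top7'); s=state(); print(s['clock'],s['q'].round(3))
B={'side':(398,205,440,260),'top':(420,208,465,255)}; I={'side':i,'top':k}
K={}
for n in I:
    b=B[n]; s=I[n].astype(float)[b[1]:b[3],b[0]:b[2]]; k=np.clip((s[...,0]-s[...,1:].max(2))/110,0,1); k[k<.15]=0
    print(n,k.sum())
    cs,_=cv2.findContours((k>.3).astype(np.uint8),cv2.RETR_EXTERNAL,2)
    if not cs: continue
    c=max(cs,key=cv2.contourArea); fm=cv2.drawContours(np.zeros(k.shape,np.uint8),[c],-1,1,-1)
    K[n]=np.where(cv2.erode(fm,np.ones((3,3)))>0,1,k)
def cost(p,names): return sum(np.abs(model(n,p[0]/1e3,p[1]/1e3,p[2]/50,p[3]/1e3,box=B[n])-K[n]).sum() for n in names)
for names in(('top','side'),):
  S=np.array([[491,-275.5,70,90],[495,-275.5,70,90],[491,-271.5,70,90],[491,-275.5,76,90],[491,-275.5,70,94]])
  r=minimize(cost,S[0],args=(names,),method='Nelder-Mead',options=dict(initial_simplex=S,maxiter=300)); print(names,r.x/[1,1,50,1],r.fun)
```

```text
11.3 [ 0.025  0.133  1.838 -0.698  1.39   0.406]
side 101.63636363636364
top 130.04545454545456
('top', 'side') [ 491.68626556 -275.91298842    1.39876231   91.58170926] 28.509982174688055
```

The carrier stands on the anvil within about 1 mm, let go. Next I fit the lever pose (hinge and angle) from both views.

```bash
cat > lev.py <<'E'
from fit import *
YAW=np.radians(-100)
ex=np.array([np.cos(YAW),np.sin(YAW),0]); ey=np.array([-ex[1],ex[0],0]); ez=np.array([0,0,1.])
def cyl(h,th,r,a,b):
    u=np.sin(th)*ex+np.cos(th)*ez; v=np.cos(th)*ex-np.sin(th)*ez; t=np.linspace(0,6.28,24)
    return np.array([h+u*l+r*(np.cos(k)*ey+np.sin(k)*v) for l in(a,b) for k in t])
def lmodel(n,h,th,lift,box,S=4):
    m=np.zeros(((box[3]-box[1])*S,(box[2]-box[0])*S),np.uint8)
    f=lambda X:cv2.convexHull(np.round((proj(n,X)-[box[0],box[1]]+.5)*S*16).astype(np.int32))
    cv2.fillConvexPoly(m,f(cyl(h,th,.012,.075+lift,.115+lift)),255,shift=4)
    cv2.fillConvexPoly(m,f(cyl(h,th,.011,.133,.145)),0,shift=4)
    cv2.fillConvexPoly(m,f(cyl(h,th,.004,.115+lift,.14)),0,shift=4)
    return cv2.resize(m,None,fx=1/S,fy=1/S,interpolation=cv2.INTER_AREA)/255.
def soft(im,b):
    s=im.astype(float)[b[1]:b[3],b[0]:b[2]]; k=np.clip((s[...,0]-s[...,1:].max(2))/130,0,1); k[k<.2]=0; return k
E
python3 - <<'E'
from lev import *
B={'side':(338,150,385,200),'top':(365,135,405,175)}; K={'side':soft(np.load('pics/side1.npy'),B['side']),'top':soft(np.load('pics/top0.npy'),B['top'])}
print({n:K[n].sum() for n in K})
def cost(p,names):return sum(np.abs(lmodel(n,np.array([p[0]/1e3,p[1]/1e3,.025]),p[2]/100,0,B[n])-K[n]).sum() for n in names)
S=np.array([[680,-166,-36],[685,-166,-36],[680,-161,-36],[680,-166,-30.]])
for names in(('top','side'),('side',),('top',)):
    r=minimize(cost,S[0],args=(names,),method='Nelder-Mead',options=dict(initial_simplex=S,maxiter=300)); print(names,r.x,r.fun)
    if len(names)==2:
        h=np.array([r.x[0]/1e3,r.x[1]/1e3,.025]); g=h+.105*(np.sin(r.x[2]/100)*ex+np.cos(r.x[2]/100)*ez); c=h+.139*(np.sin(r.x[2]/100)*ex+np.cos(r.x[2]/100)*ez); print(g,'cap',c,proj('top',c)*1.4,proj('side',c))
d=(h-[.491,-.2755,0]); print('hinge in tester',d@ex,d@ey)
E
```

```text
{'side': np.float64(98.61538461538461), 'top': np.float64(97.67692307692307)}
('top', 'side') [ 683.76388559 -167.96550197  -38.37046461] 61.940573152337855
[ 0.69058958 -0.12925505  0.12236483] cap [ 0.69279981 -0.11672024  0.1538925 ] [[526.87191621 202.40184355]] [[351.04086125 166.87954032]]
('side',) [ 683.29458108 -165.0442902   -35.55153153] 44.354147812971334
('top',) [ 683.88992409 -166.85438066  -36.82357886] 20.087782805429864
hinge in tester -0.13937390483278986 0.17116219940545585
```

Run:
```python
from lev import *
a=np.load('pics/top0.npy').astype(int)
h=np.array([.6838,-.167,.025])
m=lmodel('top',h,-.37,0,(366,138,396,165))
def show(a,x0,x1,y0,y1,m):
  for y in range(y0,y1): print(y,' '.join(('R' if a[y,x,0]-a[y,x,1]>50 else ' ')+f'{a[y,x].max()//10:2d}'+('*' if m[y-y0,x-x0]>.5 else ' ') for x in range(x0,x1)))
show(a,366,396,138,165,m)
b=np.load('pics/side1.npy').astype(int); m=lmodel('side',h,-.37,0,(344,158,368,195)); show(b,344,368,158,195,m)
```

```text
138   6    7    6    7    6    7    7    7    7    7    7    6    6    7    6    6    7    7    6    7    7    6    6    6    6    6    6    6    6    7 
139   7    6    7    6    7    7    7    7    6    7    7    6    6    7    6    6    7    7    7    6    6    6    6    7    7    6    7    6    6    6 
140   7    7    6    6    6    7    6    7    7    6    6    6    7    6    6    6    6    7    7    7    7    6    6    7    6    6    6    6    6    6 
141   7    7    6    7    6    6    6    7    6    6    5    6    6    6    6    7    7    6    6    6    6    7    6    6    6    6    6    7    6    7 
142   7    6    6    7    7    7    7    6    6    5    6    5    5    5    6    6    6    6    6    6    7    6    6    6    6    6    7    6    7    7 
143   7    7    6    6    6   11   16   13    5    7   10   11    9    6    6    5    6    6    6    6    6    6    6    6    7    6    7    6    7    7 
144   5    5    5    5    7   13   17   12    6    8   12   14   10    5    6    7  R10    9    6    7    6    6    6    6    6    7    6    6    7    7 
145   4    4    4    5
[... 6944 characters left out ...]
   17   18   18   15   14   11   10   16   21    9    3    4    4    4    4    5 
190   5    5    5    5    9   10   15   15   15   17   16   16   17   17   11   14   17   13   11   11   11    8    8    4 
191   4    5    4    6    9   10    9    9    9   15   17   17   16   17   14   11   16   17   17   18   18   15   15   12 
192   5    4    5    5   10   10   10   10   10    9   15   16   17   17   17   11   15   18   16   16   17   17   16   16 
193   5    4    5    7   10   10   10   11    8    4    6   12   16   15   16   11   14   17   15   16   16   17    9    9 
194   5    6    4    9   10   10   10   10    5    3    3    3    3    3    6    7   12   16   17   14   17   17   10    9
```

The model overlays the collar well in both views, with hinge at (.684,-.167) and angle -0.37. The grip point is at (.690,-.130,.123).

Run:
```python
from tgt import *
for z in(.25,.123):
  P,c=pose([.6904,-.1296,z],np.radians(-100),lean=0.)
  d,r=delta(P,c[0]); print(P,d.round(1),r.round(3))
```

```text
[ 0.6904 -0.1296  0.239 ] [190.3 -14.6  30.3] [ 0.691 -0.122 -0.002]
[ 0.6904 -0.1296  0.112 ] [190.3 -14.6 -96.7] [ 0.691 -0.122 -0.002]
```

Request:
{"op": "apply_moves", "data": {"slide": [[15,0,30],[38,-2,40],[62,-4,45],[86,-6,45],[110,-8,42],[134,-10,38],[158,-12,34],[178,-14,31],[190,-15,30],[190,-15,30]], "rot": [[0.077,-0.014,0],[0.154,-0.027,0],[0.23,-0.041,0],[0.307,-0.054,0],[0.384,-0.068,0],[0.461,-0.081,0],[0.537,-0.095,0],[0.614,-0.108,0],[0.691,-0.122,-0.002],[0.691,-0.122,-0.002]], "hand": 50}}

```text
clock: 12.13
tool_pos: [0.6898, -0.1363, 0.2373]
orientation: [-0.002, 0.768, 0.64, -0.0]
ft_force: [0.1, -1.2, -0.9]
gripper_width: 0.586
gripper_force: 0.0
```

Request:
{"op": "apply_moves", "data": {"slide": [[0,0,0],[0,0,0],[0,0,0],[0,0,0]], "rot": [[0,0,0],[0,0,0],[0,0,0],[0,0,0]]}}

```text
clock: 12.47
tool_pos: [0.689, -0.1305, 0.2387]
orientation: [-0.001, 0.766, 0.643, -0.001]
ft_force: [-0.4, 0.3, 0.8]
gripper_width: 0.588
gripper_force: 0.0
```

Run:
```python
from tgt import *
P,c=pose([.6904,-.1296,.123],np.radians(-100),lean=0.)
d,r=delta(P,c[0]); print(state()['q'].round(3),d.round(1),r.round(3))
```

```text
[-2.990e-01  4.040e-01  1.300e+00 -1.000e-03  1.439e+00 -1.240e-01] [   1.4    0.9 -126.7] [ 0.    -0.003  0.001]
```

Request:
{"op": "apply_moves", "data": {"slide": [[1,1,-30],[1,1,-60],[1,1,-85],[1,1,-105],[1,1,-118],[1,1,-127],[1,1,-127],[1,1,-127],[1,1,-127]], "rot": [[0,0,0],[0,0,0],[0,0,0],[0,0,0],[0,0,0],[0,0,0],[0,0,0],[0,0,0],[0,0,0]]}}

```text
clock: 13.22
tool_pos: [0.6916, -0.1307, 0.1133]
orientation: [0.0, 0.767, 0.642, 0.0]
ft_force: [0.7, 0.6, 0.3]
gripper_width: 0.586
gripper_force: 0.0
```

Request:
{"op": "apply_moves", "data": {"slide": [[0,0,0],[0,0,0],[0,0,0],[0,0,0],[0,0,0],[0,0,0]], "rot": [[0,0,0],[0,0,0],[0,0,0],[0,0,0],[0,0,0],[0,0,0]], "hand": 0, "grip_force": 50}}

```text
clock: 13.72
tool_pos: [0.6888, -0.1294, 0.113]
orientation: [-0.003, 0.767, 0.642, -0.002]
ft_force: [-10.7, 5.1, 10.5]
gripper_width: 0.264
gripper_force: 48.8
```

Run:
```python
from lev import *
u=lambda t:np.sin(t)*ex+np.cos(t)*ez
g0=.105*u(-.37)
for l,t in[(.005,-.37),(.01,-.37),(.0145,-.37)]+[(.0145,t) for t in(-.3,-.2,-.1,0,.1,.2,.3,.4,.48,.54,.56)]+[(l,.55) for l in(.010,.005,0)]:
    print(l,t,((.105+l)*u(t)*1e3-g0*1e3+[-2,0,0]).round(1))
print(state()['tool_pos'])
```

```text
0.005 -0.37 [-1.7  1.8  4.7]
0.01 -0.37 [-1.4  3.6  9.3]
0.0145 -0.37 [-1.1  5.2 13.5]
0.0145 -0.3 [-2.5 -2.6 16.3]
0.0145 -0.2 [ -4.5 -14.   19.2]
0.0145 -0.1 [ -6.5 -25.6  21. ]
0.0145 0 [ -8.6 -37.4  21.6]
0.0145 0.1 [-10.7 -49.1  21. ]
0.0145 0.2 [-12.7 -60.8  19.2]
0.0145 0.3 [-14.7 -72.2  16.3]
0.0145 0.4 [-16.7 -83.2  12.2]
0.0145 0.48 [-18.2 -91.7   8.1]
0.0145 0.54 [-19.3 -97.9   4.6]
0.0145 0.56 [-19.6 -99.9   3.4]
0.01 0.55 [-19.  -96.6   0.1]
0.005 0.55 [-18.6 -94.   -4.1]
0 0.55 [-18.1 -91.4  -8.4]
[ 0.68883801 -0.12941604  0.1130286 ]
```

Request:
{"op": "apply_moves", "data": {"slide": [[-2,2,5],[-1,4,9],[-1,5,13.5],[-1,5,14.5],[-1,5,14.5]], "rot": [[0,0,0],[0,0,0],[0,0,0],[0,0,0],[0,0,0]]}}

```text
clock: 14.13
tool_pos: [0.6893, -0.1253, 0.1256]
orientation: [-0.001, 0.767, 0.642, -0.001]
ft_force: [1.3, -0.1, -6.0]
gripper_width: 0.267
gripper_force: 49.3
```

Run:
```python
from lev import *
i=save('side','side8'); k=save('top','top8'); s=state(); print(s['tool_pos'],s['ft_force'],s['gripper_width'])
```

```text
[ 0.68932832 -0.12548255  0.12522657] [ 0.40418965  0.65974821 -6.07723097] 0.2639667209547272
```

Lifted about 13 mm with 6 N pull, which matches the spring. Swinging over the gate.

Request:
{"op": "apply_moves", "data": {"slide": [[-0.5,-3.5,2.5],[-1.5,-8,4],[-2.5,-13,5.5],[-3.5,-19,7],[-4.5,-25,8],[-5.5,-31,8.5],[-6.5,-37,9],[-7.5,-42.5,9],[-7.5,-42.5,9]], "rot": [[0,0,0],[0,0,0],[0,0,0],[0,0,0],[0,0,0],[0,0,0],[0,0,0],[0,0,0],[0,0,0]]}}

```text
clock: 14.98
tool_pos: [0.6807, -0.1692, 0.1344]
orientation: [-0.002, 0.767, 0.642, -0.001]
ft_force: [-3.2, 2.3, -4.9]
gripper_width: 0.262
gripper_force: 49.1
```

```bash
cat > ang.py <<'E'
from lev import *
s=state(); h=np.array([.6818,-.167,.025]); g=s['tool_pos']+[0,0,.011]-h
t=np.arctan2(g@ex,g[2]); print('theta',t,'lift',np.hypot(g@ex,g[2])-.105,'y',g@ey,s['ft_force'].round(1),s['tool_pos'],s['clock'])
E
python3 ang.py
```

```text
theta 0.019790048477120216 lift 0.015466094350574736 y -0.0007318044165964568 [-3.2  2.3 -4.9] [ 0.68066536 -0.16922058  0.13444251] 14.9833
```

Request:
{"op": "apply_moves", "data": {"slide": [[-1,-6,-0.3],[-2,-11.7,-0.7],[-3,-17.5,-1.4],[-4,-23.4,-2.4],[-5,-29,-3.7],[-6,-34.8,-5.3],[-7,-40.3,-7.2],[-8,-45.8,-9.4],[-9,-50,-11.3],[-9,-50,-11.3]], "rot": [[0,0,0],[0,0,0],[0,0,0],[0,0,0],[0,0,0],[0,0,0],[0,0,0],[0,0,0],[0,0,0],[0,0,0]]}}

```text
clock: 15.82
tool_pos: [0.6708, -0.2188, 0.1229]
orientation: [-0.003, 0.767, 0.642, -0.002]
ft_force: [-7.2, 4.0, -3.7]
gripper_width: 0.257
gripper_force: 49.0
```

```bash
python3 ang.py
```

```text
theta 0.4528003387969986 lift 0.016049195729118032 y -0.0018721787565314269 [-7.2  4.  -3.7] [ 0.67076033 -0.21882761  0.12285053] 15.8167
```

Request:
{"op": "apply_moves", "data": {"slide": [[-1.5,-4,-2],[-3,-8,-4],[-4,-11,-6],[-4.5,-13,-7],[-4.5,-13,-7]], "rot": [[0,0,0],[0,0,0],[0,0,0],[0,0,0],[0,0,0]]}}

```text
clock: 16.23
tool_pos: [0.668, -0.2318, 0.1168]
orientation: [-0.001, 0.767, 0.642, -0.001]
ft_force: [-2.3, 2.3, -3.3]
gripper_width: 0.257
gripper_force: 49.0
```

```bash
python3 ang.py
```

```text
theta 0.5719824527258689 lift 0.017258401386472513 y -0.0023529990350132407 [-2.3  2.3 -3.3] [ 0.66799098 -0.23176448  0.11679847] 16.2333
```

Request:
{"op": "apply_moves", "data": {"slide": [[0.4,1.8,-3.5],[0.8,3.6,-7],[1.2,5.4,-10.5],[1.5,7,-14],[1.5,7,-14]], "rot": [[0,0,0],[0,0,0],[0,0,0],[0,0,0],[0,0,0]]}}

```text
clock: 16.65
tool_pos: [0.6692, -0.2293, 0.1082]
orientation: [0.002, 0.767, 0.642, -0.004]
ft_force: [-17.8, -6.3, 18.6]
gripper_width: 0.26
gripper_force: 52.1
```

```bash
python3 ang.py
```

```text
theta 0.5936243937412939 lift 0.008688933729456866 y -0.0016148162208479036 [-17.8  -6.3  18.6] [ 0.66916672 -0.22934752  0.10823889] 16.65
```

Resistance of 18 N before the full drop, so the collar probably slipped in the pads and is already down. I'll ease up, release and measure.

Request:
{"op": "apply_moves", "data": {"slide": [[-1,0,3],[-1,0,3],[-1,0,3]], "rot": [[0,0,0],[0,0,0],[0,0,0]]}}

```text
clock: 16.9
tool_pos: [0.6691, -0.2278, 0.1092]
orientation: [0.002, 0.767, 0.642, -0.002]
ft_force: [-10.0, -2.6, 8.1]
gripper_width: 0.26
gripper_force: 50.9
```

Request:
{"op": "apply_moves", "data": {"slide": [[0,0,0],[0,0,0],[0,0,0],[0,0,0],[0,0,0]], "rot": [[0,0,0],[0,0,0],[0,0,0],[0,0,0],[0,0,0]], "hand": 50}}

```text
clock: 17.32
tool_pos: [0.6693, -0.2241, 0.1057]
orientation: [-0.001, 0.767, 0.642, -0.001]
ft_force: [1.0, 0.6, -0.4]
gripper_width: 0.586
gripper_force: 0.0
```

Request:
{"op": "apply_moves", "data": {"slide": [[0,0,15],[0,0,35],[0,0,65],[0,0,100],[0,20,135],[-30,50,150],[-60,85,155],[-90,120,160],[-120,150,160],[-120,150,160]], "rot": [[0,0,0],[0,0,0],[0,0,0],[0,0,0],[0,0,0],[0,0,0],[0,0,0],[0,0,0],[0,0,0],[0,0,0]]}}

```text
clock: 18.15
tool_pos: [0.5461, -0.0703, 0.267]
orientation: [-0.002, 0.766, 0.643, -0.0]
ft_force: [1.1, 0.4, -0.9]
gripper_width: 0.583
gripper_force: 0.0
```

```bash
cat > chk.py <<'E'
from lev import *
i=save('side','side9'); k=save('top','top9'); print(state()['clock'],state()['ft_force'])
B={'side':(345,150,405,215),'top':(370,135,430,180)}; K={'side':soft(i,B['side']),'top':soft(k,B['top'])}
print({n:K[n].sum() for n in K})
h=np.array([.6838,-.167,.025])
def cost(p,names):return sum(np.abs(lmodel(n,h,p[0]/100,p[1]/1e3,B[n])-K[n]).sum() for n in names)
for names in(('top','side'),('side',),('top',)):
    S=np.array([[53,4],[43,4],[53,12.]]); r=minimize(cost,S[0],args=(names,),method='Nelder-Mead',options=dict(initial_simplex=S)); print(names,r.x,r.fun)
E
python3 chk.py
```

```text
18.25 [-0.04020207 -0.12120314 -0.37525844]
{'side': np.float64(96.13076923076923), 'top': np.float64(1186.853846153846)}
('top', 'side') [50.47810245 -0.78687716] 1204.6153846153845
('side',) [50.41795778  5.71640301] 56.57933634992459
('top',) [ 98.98369598 -23.86270142] 1139.9555052790347
```

Request:
{"op": "apply_moves", "data": {"slide": [[-13,40,5],[-26,80,10],[-39,120,15],[-52,160,20],[-65,195,25],[-78,230,30],[-91,265,35],[-104,300,40],[-115,335,45],[-125,370,50]], "rot": [[0,0,0],[0,0,0],[0,0,0],[0,0,0],[0,0,0],[0,0,0],[0,0,0],[0,0,0],[0,0,0],[0,0,0]]}}

```text
clock: 19.08
tool_pos: [0.4244, 0.2975, 0.3169]
orientation: [-0.001, 0.767, 0.642, 0.0]
ft_force: [0.5, -0.2, 0.4]
gripper_width: 0.583
gripper_force: 0.0
```

```bash
python3 chk.py
python3 - <<'E'
from lev import *
h=np.array([.6838,-.167,.025])
def show(a,x0,x1,y0,y1,m):
  for y in range(y0,y1): print(y,' '.join(('R' if a[y,x,0]-a[y,x,1]>50 else ' ')+f'{a[y,x].max()//10:2d}'+('*' if m[y-y0,x-x0]>.5 else ' ') for x in range(x0,x1)))
for n,b in(('side',(364,166,394,198)),('top',(385,140,418,172))): show(np.load(f'pics/{n}9.npy').astype(int),b[0],b[2],b[1],b[3],lmodel(n,h,.52,0,b))
E
```

```text
19.1833 [ 0.81008324 -0.55360655 -0.63204943]
{'side': np.float64(85.7769230769231), 'top': np.float64(144.86923076923077)}
('top', 'side') [51.61604095  6.28483438] 132.82805429864254
('side',) [49.98341191  5.99799991] 64.70844645550528
('top',) [59.80117607 -6.57013321] 47.428808446455506
166   5    5    6    5    5    6    5    5    5    5    5    5    5    5    6    6    5    6    6    5    5    5    5    5    5    5    5    5    5    5 
167   5    6    5    5    5    5    6    6    4    6    6    5    6    6    5    5    5    4    5    5    5    5    5    5    6    5    5    4    5    5 
168   5    5    5    5    5    5    5    6    5    6    5    5    5    4    5    5    6    6    6    5    5    5    5    5    5    6    5    5    5    6 
169   5    5    6    5    5    6    5    5    5    5    5    5    5    6    5    5    6    5    5    5    5    5    5    5    5    5    5    5    4    5 
170   5    5    5    4    6    5    5    5    5    5    5    6    5    5    5    5    5    6    5    5    6    5    5    5    5    4    6    5    5    5 
171   5    6    5    4    5    6    5
[... 8827 characters left out ...]
   6    7    7    6    7 
168  15   16   17   15   14   15   15   15   15   15   15   15   18   22   22   22   22   22   22   22   21   21   21   21   21   19   12    6    6    6    7    7    6 
169  15   15   15   15   15   14   15   15   15   15   15   14   18   21   21   21   22   22   22   22   21   21   21   21   21   18    9    6    7    7    7    7    7 
170  14   14   15   15   15   15   15   15   15   15   15   14   16   18   17   17   18   20   22   22   22   22   21   22   21   17    7    7    7    6    6    7    6 
171  15   14   15   15   15   15   14   15   15   15   14   14   15   15   14   15   15   16   18   18   18   18   20   21   21   17    7    6    7    6    7    6    7
```

Run:
```python
from lev import *
h=np.array([.6838,-.167,.025])
def mk(im,b):
    s=im.astype(float)[b[1]:b[3],b[0]:b[2]]; return np.clip(((s[...,0]-s[...,1:].max(2))/s[...,0]-.1)/.3,0,1)*(s[...,0]>75)
D={'init':({'side':('side1',(338,150,385,200)),'top':('top0',(365,135,405,175))},-.37),'end':({'side':('side9',(365,165,405,205)),'top':('top9',(398,140,430,175))},.52)}
for nm,(d,t0) in D.items():
    K={n:mk(np.load(f'pics/{f}.npy'),b) for n,(f,b) in d.items()}
    def cost(p,names):return sum(np.abs(lmodel(n,h+[p[2]/1e3 if len(p)>2 else 0,0,0],p[0]/100,p[1]/1e3,d[n][1])-K[n]).sum() for n in names)
    for names in(('top','side'),('side',),('top',)):
        best=min((minimize(cost,[t0*100+a,l,0],args=(names,),method='Nelder-Mead',options=dict(initial_simplex=np.array([[t0*100+a,l,0],[t0*100+a+6,l,0],[t0*100+a,l+5,0],[t0*100+a,l,3]]))) for a in(-3,3) for l in(0,5,10)),key=lambda r:r.fun)
        print(nm,names,best.x,best.fun,sum(K[n].sum() for n in names),[round(cost([best.x[0],l,best.x[2]],names),1) for l in(0,4,8,12,16)])
if 1:
  a=np.load('pics/top9.npy').astype(int)
  for y in range(148,166): print(y,' '.join(('R' if (a[y,x,0]-a[y,x,1])>.25*a[y,x,0] else ' ')+f'{a[y,x].max()//10:2d}' for x in range(400,430)))
```

```text
init ('top', 'side') [-36.95386296   0.12206349  -0.0458101 ] 58.45789881158881 243.85992979759789 [np.float64(59.1), np.float64(65.7), np.float64(79.5), np.float64(100.7), np.float64(116.8)]
init ('side',) [-36.17467653   7.93694139  -4.45693525] 27.10744076127733 130.38646846105553 [np.float64(44.8), np.float64(29.1), np.float64(27.2), np.float64(34.5), np.float64(45.9)]
init ('top',) [-38.42835408  -8.38402805   1.45764465] 22.291485498261906 113.47346133654236 [np.float64(33.9), np.float64(39.8), np.float64(44.7), np.float64(50.8), np.float64(57.5)]
end ('top', 'side') [47.69763933  9.00723144 -4.84961003] 69.13574766785992 303.2924114017362 [np.float64(116.1), np.float64(85.8), np.float64(71.6), np.float64(83.2), np.float64(108.1)]
end ('side',) [47.6548308   2.52040494 -4.07281345] 30.58187601597939 137.5129370904654 [np.float64(41.2), np.float64(31.4), np.float64(31.8), np.float64(44.6), np.float64(57.4)]
end ('top',) [51.93726735  5.49899927 -3.33024843] 31.94772890683543 165.7794743112708 [np.float64(44.2), np.float64(34.0), np.float64(38.1), np.float64(52.2), np.float64(63.
[... 1535 characters left out ...]
 R16 R16 R16 R16 R16 R16 R24 R25 R25 R21 R19 R18 R12   5   4   4   5   5   6   6
161  17  18  15   9   8  11  14 R15 R16 R16 R16 R16 R16 R15 R17 R17 R20 R24 R25 R25 R21 R15 R 9   6   5   5   6   6   6   6
162  15  12   9   7   8  10  13 R14 R15 R15 R16 R16 R15 R16 R16 R15 R13 R18 R21 R21 R17 R10   6   6   7   6   6   6   7   7
163  12   9   8   9   9   9  10  11 R13 R14  17  16 R12 R12 R11 R 9 R 9 R 8   7   7   6   6   6   6   6   7   6   6   7   6
164   9   9   9   9   9   9   9   9  10  11  17  16   8   7   6   6   6   6   7   6   6   6   7   6   6   6   6   6   6   7
165  17  16  12   9   9   9   8   9   9  12  19  17   6   7   7   7   6   6   6   6   7   7   7   6   6   6   6   6   6   6
```

Run:
```python
import lev; from lev import *
def setyaw(a):
    lev.ex=np.array([np.cos(a),np.sin(a),0]); lev.ey=np.array([-lev.ex[1],lev.ex[0],0])
def mk(im,b):
    s=im.astype(float)[b[1]:b[3],b[0]:b[2]]; return np.clip(((s[...,0]-s[...,1:].max(2))/s[...,0]-.1)/.3,0,1)*(s[...,0]>75)
D=[('side','side1',(338,150,385,200),0),('top','top0',(365,135,405,175),0),('side','side9',(370,170,405,205),1),('top','top9',(400,140,430,170),1)]
K=[mk(np.load(f'pics/{f}.npy'),b) for n,f,b,e in D]
def parts(p):
    setyaw(np.radians(-100-p[5])); h=np.array([p[0]/1e3,p[1]/1e3,.025])
    return [np.abs(lmodel(n,h,p[2+e]/100,p[4]/1e3*e,b)-k).sum() for (n,f,b,e),k in zip(D,K)]
c=lambda p:sum(parts(p))
for l in(0,4,9,14):
    x0=np.array([682.5,-167,-37,52,l,1.]); S=np.vstack([x0]+[x0+d for d in np.diag([3,3,4,4,3,1.5])])
    r=minimize(c,x0,method='Nelder-Mead',options=dict(initial_simplex=S,maxiter=600)); print(l,r.x.round(2),r.fun,np.round(parts(r.x),1))
```

```text
0 [ 681.36 -169.16  -39.74   45.96    8.34    3.61] 119.76749753145454 [29.9 25.2 30.6 34.1]
4 [ 682.52 -166.29  -36.95   50.05    7.56    2.54] 130.25912106492888 [29.9 29.5 35.4 35.6]
9 [ 681.71 -166.52  -36.75   48.32    9.2     3.38] 124.56058523118881 [29.2 28.4 29.8 37.2]
14 [ 682.17 -165.41  -35.56   49.3    10.21    3.25] 128.3255058342068 [29.4 31.4 30.8 36.7]
```

Run:
```python
import lev; from lev import *
a=np.radians(-101.5); lev.ex=np.array([np.cos(a),np.sin(a),0])
h=np.array([.682,-.167,.025]); ax=lambda th,l:h+l*(np.sin(th)*lev.ex+np.cos(th)*ez)
for th in(-.37,.48,.54):
    for n in('side','top'): print(th,n,'75,115,133,145:',proj(n,[ax(th,l) for l in(.075,.115,.133,.145)]).round(1).tolist())
def show(f,x0,x1,y0,y1):
  a=np.load(f'pics/{f}.npy').astype(int); print(f,'cols',x0)
  for y in range(y0,y1): print(y,' '.join(('R' if (a[y,x,0]-a[y,x,1])>.25*a[y,x,0] and a[y,x,0]>70 else ' ')+f'{a[y,x].max():3d}' for x in range(x0,x1)))
show('side9',382,404,172,190); show('side1',345,362,162,180); show('side8',345,368,158,184)
```

```text
-0.37 side 75,115,133,145: [[357.2, 184.5], [353.7, 173.6], [352.0, 168.6], [350.9, 165.2]]
-0.37 top 75,115,133,145: [[381.6, 152.3], [378.7, 147.7], [377.3, 145.6], [376.4, 144.1]]
0.48 side 75,115,133,145: [[379.3, 189.6], [388.3, 181.6], [392.5, 177.8], [395.4, 175.3]]
0.48 top 75,115,133,145: [[406.2, 157.9], [417.4, 156.5], [422.7, 155.9], [426.3, 155.5]]
0.54 side 75,115,133,145: [[380.6, 190.5], [390.3, 182.9], [394.9, 179.4], [398.0, 177.0]]
0.54 top 75,115,133,145: [[407.6, 158.4], [419.5, 157.4], [425.1, 156.9], [428.9, 156.5]]
side9 cols 382
172   55   61   50   61   57   52   55   53   51   54   51   58   54   52   52   60   46   58   56   57   58   59
173   52   58   54   48   57   53   54   57   61   54   47   54   52   58   50   54   51   57   55   52   58   55
174   51   50   51   57   54   59   55   56   51   47   42   45   65   93   75   49   44   57   53   51   58   53
175   57   52   60   53   58   52   58   53   60   42   44   49   58  121  156   49   48   48   55   55   52   57
176   57   58   55   55   52   55   50   50   43   38   44   43   49   80  156   67 
[... 5537 characters left out ...]
   80  152   70   43   45   50   47  120  170 R188 R205 R211 R223   97   59   53   54   58   50   55   59
179   66   68  107  150   66   38   56   50   40  132  163 R200 R202 R208 R213  152   64   54   59   65   67   55   61
180   43   33   82  137   74   50   43   48   40  146  152 R195 R202 R206 R205  171   84   67   75   76   70   75   63
181   35   36   51  141   86   70   59   67   68  158  156 R191 R197 R200  196  156   52   34   31   41   38   45   51
182   47   38   41   33   60   59   82  115  129  154 R169 R188  181  194  184   70   39   40   50   47   30   43   55
183   51   55   55   42   49   44   49   73  114  151 R154  178  173 R202 R105   32   39   47   36   47   44   44   58
```

Run:
```python
import lev; from lev import *
def sy(d):
    a=np.radians(d); lev.ex=np.array([np.cos(a),np.sin(a),0]); lev.ey=np.array([-lev.ex[1],lev.ex[0],0])
def mk(im,b):
    s=im.astype(float)[b[1]:b[3],b[0]:b[2]]; return np.clip(((s[...,0]-s[...,1:].max(2))/s[...,0]-.1)/.3,0,1)*(s[...,0]>75)
D=[('side','side1',(338,150,385,200),0),('top','top0',(365,135,405,175),0),('side','side9',(370,170,405,205),1),('top','top9',(400,140,430,170),1)]
K=[mk(np.load(f'pics/{f}.npy'),b) for n,f,b,e in D]
from scipy.optimize import least_squares
def res(p):
    sy(-100-p[4]); h=np.array([p[0]/1e3,p[1]/1e3,.025]); o=[]
    for th,s,t in((p[2],(350.8,165.7),(376.8,144.2)),(p[3],(395.7,175.3),(427.2,156.0))):
        X=h+.145*(np.sin(th)*lev.ex+np.cos(th)*ez); o+=[proj('side',X)[0]-s,proj('top',X)[0]-t]
    return np.r_[np.concatenate(o),(p[4]-1)/2]
r=least_squares(res,[682,-167,-.37,.5,1],x_scale=[1,1,.01,.01,1]); print(r.x.round(3),r.fun.round(2))
p=r.x; sy(-100-p[4]); h=np.array([p[0]/1e3,p[1]/1e3,.025])
for i,(n,f,b,e) in enumerate(D): print(f,[round(np.abs(lmodel(n,h,p[2+e],l/1e3,b)-K[i]).sum(),1) for l in range(-8,17,2)])
```

```text
[ 6.80932e+02 -1.69770e+02 -3.87000e-01  4.70000e-01  1.58200e+00] [ 0.28 -0.12 -0.27  0.22  0.29  0.04 -0.23 -0.2   0.29]
side1 [np.float64(76.5), np.float64(66.3), np.float64(57.0), np.float64(48.3), np.float64(38.3), np.float64(30.5), np.float64(29.8), np.float64(30.0), np.float64(30.9), np.float64(35.9), np.float64(42.7), np.float64(49.1), np.float64(53.8)]
top0 [np.float64(54.1), np.float64(49.7), np.float64(46.1), np.float64(42.4), np.float64(39.7), np.float64(36.9), np.float64(35.1), np.float64(35.2), np.float64(37.8), np.float64(40.4), np.float64(43.2), np.float64(46.3), np.float64(48.7)]
side9 [np.float64(78.4), np.float64(68.2), np.float64(57.3), np.float64(46.7), np.float64(39.2), np.float64(36.7), np.float64(38.4), np.float64(38.7), np.float64(44.3), np.float64(51.0), np.float64(59.6), np.float64(66.2), np.float64(71.0)]
top9 [np.float64(92.1), np.float64(81.7), np.float64(71.3), np.float64(62.1), np.float64(52.1), np.float64(42.9), np.float64(35.9), np.float64(31.8), np.float64(32.8), np.float64(39.8), np.float64(44.9), np.float64(50.2), np.float64(55.7)]
```

Referenced to the cap dot, both fits show the same bias before and after, so the collar is down again. The lever reads about 0.47, which is too close to the 0.46 limit. I'll push it gently to its stop with closed fingers.

Run:
```python
from tgt import *
a=np.radians(-101); ex=np.array([np.cos(a),np.sin(a),0]); h=np.array([.6812,-.1685,0])
for x,z in((0,.25),(0,.126),(.032,.126)): 
    P,c=pose(h+x*ex+[0,0,z],np.radians(-101),lean=0.,off=0); d,r=delta(P,c[0]); print(P,d.round(1),r.round(3))
```

```text
[ 0.6812 -0.1685  0.25  ] [ 257.5 -468.8  -67.5] [-0.004 -0.    -0.021]
[ 0.6812 -0.1685  0.126 ] [ 257.5 -468.8 -191.5] [-0.004 -0.    -0.021]
[ 0.67509411 -0.19991207  0.126     ] [ 251.4 -500.2 -191.5] [-0.004 -0.    -0.021]
```

Request:
{"op": "apply_moves", "data": {"slide": [[18,-35,0],[36,-70,0],[55,-105,0],[73,-140,0],[91,-175,0],[110,-210,0],[128,-240,0],[145,-270,0],[160,-300,0],[175,-330,0]], "rot": [[0,0,0],[0,0,0],[0,0,0],[0,0,0],[0,0,0],[0,0,0],[0,0,0],[0,0,0],[0,0,-0.02],[0,0,-0.02]], "hand": 0}}

```text
clock: 20.02
tool_pos: [0.6002, -0.0376, 0.3159]
orientation: [-0.001, 0.774, 0.633, -0.001]
ft_force: [0.6, 0.5, 0.4]
gripper_width: 0.001
gripper_force: 0.0
```

Request:
{"op": "apply_moves", "data": {"slide": [[20,-33,-15],[40,-66,-30],[60,-100,-45],[75,-125,-60],[82,-139,-67],[82,-139,-67],[82,-139,-67],[82,-139,-67]], "rot": [[0,0,0],[0,0,0],[0,0,0],[0,0,0],[0,0,0],[0,0,0],[0,0,0],[0,0,0]]}}

```text
clock: 20.68
tool_pos: [0.6811, -0.1736, 0.249]
orientation: [-0.001, 0.773, 0.634, -0.001]
ft_force: [-0.3, 0.3, -0.0]
gripper_width: -0.0
gripper_force: 0.0
```

Run:
```python
from tgt import *
a=np.radians(-101); ex=np.array([np.cos(a),np.sin(a),0]); h=np.array([.6812,-.1685,0])
P,c=pose(h+[0,0,.126],np.radians(-101),lean=0.,off=0); d,r=delta(P,c[0]); print(d.round(1),r.round(3),state()['gripper_width'])
```

```text
[ 1.00e-01  5.10e+00 -1.23e+02] [-0.001 -0.002  0.005] -0.00044827275586569343
```

Request:
{"op": "apply_moves", "data": {"slide": [[0,5,-25],[0,5,-55],[0,5,-85],[0,5,-105],[0,5,-116],[0,5,-122],[0,5,-122],[0,5,-122]], "rot": [[0,0,0],[0,0,0],[0,0,0],[0,0,0],[0,0,0],[0,0,0],[0,0,0],[0,0,0]]}}

```text
clock: 21.35
tool_pos: [0.682, -0.168, 0.1284]
orientation: [-0.0, 0.773, 0.635, -0.0]
ft_force: [-0.0, 0.3, 0.5]
gripper_width: 0.001
gripper_force: 0.0
```

Request:
{"op": "apply_moves", "data": {"slide": [[-1,-5,0],[-2,-10,0],[-3,-15,0],[-4,-19,0],[-4.5,-23,0],[-5,-26,0],[-5,-26,0]], "rot": [[0,0,0],[0,0,0],[0,0,0],[0,0,0],[0,0,0],[0,0,0],[0,0,0]]}}

```text
clock: 21.93
tool_pos: [0.6757, -0.195, 0.1265]
orientation: [-0.001, 0.773, 0.634, -0.001]
ft_force: [0.7, 0.2, -0.4]
gripper_width: 0.0
gripper_force: 0.0
```

Request:
{"op": "apply_moves", "data": {"slide": [[-0.5,-2,0],[-1,-4,0],[-1,-6,0],[-1,-6,0]], "rot": [[0,0,0],[0,0,0],[0,0,0],[0,0,0]]}}

```text
clock: 22.27
tool_pos: [0.6749, -0.2, 0.1264]
orientation: [-0.001, 0.773, 0.634, -0.001]
ft_force: [-0.0, 0.9, -0.2]
gripper_width: -0.001
gripper_force: 0.4
```

Request:
{"op": "apply_moves", "data": {"slide": [[-0.5,-2,0],[-1,-4,0],[-1,-5,0],[-1,-5,0]], "rot": [[0,0,0],[0,0,0],[0,0,0],[0,0,0]]}}

```text
clock: 22.6
tool_pos: [0.6739, -0.2053, 0.1265]
orientation: [-0.001, 0.773, 0.634, -0.001]
ft_force: [-0.5, 0.9, -0.6]
gripper_width: -0.003
gripper_force: 0.4
```

Request:
{"op": "apply_moves", "data": {"slide": [[-0.5,-2,0],[-1,-4,0],[-1,-5,0],[-1,-5,0]], "rot": [[0,0,0],[0,0,0],[0,0,0],[0,0,0]]}}

```text
clock: 22.93
tool_pos: [0.6736, -0.2072, 0.1269]
orientation: [-0.003, 0.773, 0.635, 0.001]
ft_force: [0.7, 10.4, 2.4]
gripper_width: -0.003
gripper_force: 5.0
```

Request:
{"op": "apply_moves", "data": {"slide": [[-0.5,-2,0],[-0.5,-3,0],[-0.5,-3,0],[-0.5,-3,0]], "rot": [[0,0,0],[0,0,0],[0,0,0],[0,0,0]]}}

```text
clock: 23.27
tool_pos: [0.6735, -0.208, 0.1274]
orientation: [-0.003, 0.772, 0.635, 0.002]
ft_force: [0.8, 16.8, 5.8]
gripper_width: 0.004
gripper_force: 8.4
```

The lever is at its hard stop: 17 N with no further motion. Backing off and clearing.

Request:
{"op": "apply_moves", "data": {"slide": [[1,5,0],[3,15,0],[6,30,0],[7,35,25],[7,40,60],[0,50,100],[-10,70,140],[-30,95,165],[-50,130,180],[-65,165,190]], "rot": [[0,0,0],[0,0,0],[0,0,0],[0,0,0],[0,0,0],[0,0,0],[0,0,0],[0,0,0],[0,0,0],[0,0,0]]}}

```text
clock: 24.1
tool_pos: [0.608, -0.0492, 0.3193]
orientation: [0.001, 0.774, 0.634, 0.0]
ft_force: [0.9, 0.8, -0.3]
gripper_width: -0.004
gripper_force: 0.0
```

Request:
{"op": "apply_moves", "data": {"slide": [[-18,36,0],[-36,72,0],[-55,108,0],[-73,144,0],[-91,180,0],[-110,215,0],[-130,250,0],[-150,285,0],[-170,315,0],[-185,340,0]], "rot": [[0,0,0],[0,0,0],[0,0,0],[0,0,0],[0,0,0],[0,0,0],[0,0,0],[0,0,0],[0,0,0],[0,0,0]]}}

```text
clock: 24.93
tool_pos: [0.4211, 0.2927, 0.3163]
orientation: [-0.001, 0.773, 0.635, -0.0]
ft_force: [1.3, 0.5, 0.0]
gripper_width: -0.001
gripper_force: 0.0
```

Request:
{"op": "apply_moves", "data": {"slide": [[0,0,0],[0,0,0],[0,0,0]], "rot": [[0,0,0],[0,0,0],[0,0,0]]}}

```text
clock: 25.18
tool_pos: [0.4232, 0.2904, 0.3161]
orientation: [-0.001, 0.773, 0.635, -0.001]
ft_force: [0.0, -0.3, -0.3]
gripper_width: 0.001
gripper_force: 0.0
```

Run:
```python
import lev; from lev import *
i=save('side','side10'); k=save('top','top10'); print(state()['clock'],state()['tool_pos'],np.abs(state()['qd']).max())
def sy(d):
    a=np.radians(d); lev.ex=np.array([np.cos(a),np.sin(a),0]); lev.ey=np.array([-lev.ex[1],lev.ex[0],0])
sy(-101.58); h=np.array([.68093,-.16977,.025])
for th in(.47,.5,.53,.55): X=h+.145*(np.sin(th)*lev.ex+np.cos(th)*ez); print(th,proj('side',X).round(1),proj('top',X).round(1))
# cap dot: brightest near
for n,im,b in(('side',i,(392,168,405,182)),('top',k,(424,150,437,162))):
    g=np.clip(im[b[1]:b[3],b[0]:b[2]].max(2).astype(float)-70,0,None); y,x=np.mgrid[b[1]:b[3],b[0]:b[2]]; print(n,'dot',(g*x).sum()/g.sum(),(g*y).sum()/g.sum(),g.max())
def mk(im,b):
    s=im.astype(float)[b[1]:b[3],b[0]:b[2]]; return np.clip(((s[...,0]-s[...,1:].max(2))/s[...,0]-.1)/.3,0,1)*(s[...,0]>75)
for th in(.51,.54):
  for n,im,b in(('side',i,(370,170,405,205)),('top',k,(400,140,430,170))): print(th,n,[round(np.abs(lmodel(n,h,th,l/1e3,b)-mk(im,b)).sum(),1) for l in range(-8,17,2)])
# unchanged scene: red carrier and others vs earlier
d=np.abs(k.astype(int)-np.load('pics/top0.npy').astype(int)).max(2)
for nm,c in(('dish',(148,212)),('driver',(180,172)),('mouse',(156,304)),('jar',(222,142)),('bottle',(303,133)),('ref',(311,269)),('blue',(264,217)),('green',(258,248))):
    print(nm,(d[c[1]-14:c[1]+14,c[0]-14:c[0]+14]>60).sum())
B={'side':(398,205,440,260),'top':(420,208,465,255)}; 
print('carrier diff vs after release',[(np.abs(im[B[n][1]:B[n][3],B[n][0]:B[n][2]].astype(int)-np.load(f'pics/{n}7.npy')[B[n][1]:B[n][3],B[n][0]:B[n][2]]).max(2)>60).sum() for n,im in(('side',i),('top',k))])
```

```text
25.2833 [0.42373263 0.28963259 0.31598914] 0.011627499146398653
0.47 [[396.  175.3]] [[427.  155.8]]
0.5 [[397.3 176.2]] [[428.4 156.3]]
0.53 [[398.6 177. ]] [[429.7 156.9]]
0.55 [[399.5 177.6]] [[430.6 157.2]]
side dot 398.0100864553314 178.2449567723343 130.0
top dot 426.969868173258 157.924670433145 92.0
0.51 side [np.float64(97.4), np.float64(88.6), np.float64(80.1), np.float64(72.5), np.float64(65.2), np.float64(60.2), np.float64(61.3), np.float64(58.9), np.float64(59.5), np.float64(62.5), np.float64(69.0), np.float64(76.5), np.float64(81.2)]
0.51 top [np.float64(126.1), np.float64(115.2), np.float64(104.1), np.float64(92.7), np.float64(82.7), np.float64(73.5), np.float64(65.7), np.float64(59.3), np.float64(55.3), np.float64(54.6), np.float64(57.2), np.float64(61.2), np.float64(67.0)]
0.54 side [np.float64(77.8), np.float64(67.1), np.float64(55.8), np.float64(45.5), np.float64(34.9), np.float64(31.3), np.float64(34.2), np.float64(34.3), np.float64(38.0), np.float64(46.7), np.float64(54.3), np.float64(61.8), np.float64(67.0)]
0.54 top [np.float64(107.2), np.float64(94.7), np.float64(82.4), np.float64(70.2), np.float64(59.8), np.float64(49.9), np.float64(43.9), np.float64(41.3), np.float64(42.6), np.float64(48.2), np.float64(54.4), np.float64(60.0), np.float64(66.1)]
dish 317
driver 0
mouse 99
jar 0
bottle 0
ref 0
blue 0
green 0
carrier diff vs after release [np.int64(0), np.int64(0)]
```

Run:
```python
import lev; from lev import *
def sy(d):
    a=np.radians(d); lev.ex=np.array([np.cos(a),np.sin(a),0]); lev.ey=np.array([-lev.ex[1],lev.ex[0],0])
sy(-101.58); h=np.array([.68093,-.16977,.025])
def show(f,x0,x1,y0,y1):
  a=np.load(f'pics/{f}.npy').astype(int); print(f,'cols',x0)
  for y in range(y0,y1): print(y,' '.join(('R' if (a[y,x,0]-a[y,x,1])>.25*a[y,x,0] and a[y,x,0]>70 else ' ')+f'{a[y,x].max():3d}' for x in range(x0,x1)))
show('side10',376,405,172,198); show('top10',402,436,150,166)
def mk(im,b):
    s=im.astype(float)[b[1]:b[3],b[0]:b[2]]; return np.clip(((s[...,0]-s[...,1:].max(2))/s[...,0]-.1)/.3,0,1)*(s[...,0]>75)
def cen(m,b,u):
    y,x=np.mgrid[b[1]:b[3],b[0]:b[2]]; return ((m*x).sum()*u[0]+(m*y).sum()*u[1])/m.sum()
for n,f,b,th in(('side','side1',(338,150,385,200),-.387),('top','top0',(365,135,405,175),-.387),('side','side10',(370,170,405,205),.53),('side','side10',(370,170,405,205),.55),('top','top10',(402,148,428,166),.53),('top','top10',(402,148,428,166),.55)):
    A,B=proj(n,[h+l*(np.sin(th)*lev.ex+np.cos(th)*ez) for l in(.08,.11)]); s=np.linalg.norm(B-A)/30; u=(B-A)/s/30
    m=mk(np.load(f'pics/{f}.npy'),b); print(f,th,'px/mm',s,'lift est',[(round((cen(m,b,u)-cen(lmodel(n,h,th,l/1e3,b),b,u))/s+l,1)) for l in(0,5)])
for th in(.5,.53,.55,.57): X=h+.145*(np.sin(th)*lev.ex+np.cos(th)*ez); print(th,proj('side',X).round(1),proj('top',X).round(1))
```

```text
side10 cols 376
172   62   54   60   57   57   59   59   56   56   54   55   56   60   52   52   63   55   47   58   56   52   53   50   55   51   54   56   54   56
173   56   59   57   54   60   58   50   58   55   54   51   52   55   59   58   57   51   57   53   56   57   53   57   56   56   55   55   45   55
174   54   57   62   57   56   54   59   58   55   53   60   55   56   58   57   52   55   47   54   50   54   49   51   51   55   51   51   54   53
175   55   54   55   51   56   56   48   56   48   57   58   52   51   49   43   52   56   56   54   48   44   54   46   44   54   56   61   53   53
176   56   57   54   53   49   56   52   56   53   56   60   51   51   56   50   55   53   45   57   44   39   55   62   96   61   41   47   52   56
177   57   52   60   56   49   52   50   55   45   55   56   54   55   45   54   56   53   57   46   45   45   45  123  196  144   46   48   57   55
178   56   49   59   54   54   56   55   58   55   58   54   52   53   49   45   52   57   51   39   40   40   50   75  164  200   81   49   48   49
179   56   55   53   52   58   54   52   
[... 5528 characters left out ...]
   70   66   68   70   67   66   72   69   70   71   69   67
side1 -0.387 px/mm 0.2870853476897576 lift est [np.float64(0.7), np.float64(1.0)]
top0 -0.387 px/mm 0.14072547903355648 lift est [np.float64(-6.6), np.float64(-4.4)]
side10 0.53 px/mm 0.30797115436364464 lift est [np.float64(0.3), np.float64(0.5)]
side10 0.55 px/mm 0.31006722576171103 lift est [np.float64(-0.3), np.float64(-0.2)]
top10 0.53 px/mm 0.2981586385520736 lift est [np.float64(7.2), np.float64(8.2)]
top10 0.55 px/mm 0.30392993042322464 lift est [np.float64(5.1), np.float64(6.2)]
0.5 [[397.3 176.2]] [[428.4 156.3]]
0.53 [[398.6 177. ]] [[429.7 156.9]]
0.55 [[399.5 177.6]] [[430.6 157.2]]
0.57 [[400.3 178.2]] [[431.4 157.6]]
```

The lever dot puts the angle at about 0.55, at the stop. The side view puts the collar at the same place along the rod as at the start, within about 1 mm. The carrier has not changed since release and the bench things have not moved; the dish and mouse differences come from the arm covering them. Handing in.

```bash
python3 -c "
from cell import ticket
print(ticket.finish_job())"
```

```text
the job is handed in; nothing more can be done
None
```

I handed the job in, but the hand-in returned no verdict: the red carrier stands released on the anvil within about 1 mm of centre, the lever is at its far stop (about 0.55 rad), and the collar measures as down, though only the side view pinned that well.

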